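# Mask flatted bars in a V-rail fixture

## Task

Get the steel bars ready for marking: slide the mask plate out from under the hold-down hook of the V-rail fixture and lay it aside on the bench, then lay every bar in a groove of its own, the flat midway between the two rails, and roll it until the flat faces straight up. Then bring the mask plate in from the open side, under the hook, and slide it until its two holes drop over the locating pins, so that it lies fully down and level on the rails. Do not disturb the pot and the loose vials.

Things in the scene. Friction and masses are not known exactly. Their poses are not given: they have to be found in the camera images.
- fixture: fixed V-rail fixture, origin on the bench below its middle. Base 8 mm thick, x = -50 to 50, y = -100 to 132 mm; two steel rails along y, 12 mm thick, at x = -40 and +40 mm, y = -94 to +94, tops 58.5 mm up, each with three 90 degree V notches (40 mm wide, 20 deep, 58 apart): three grooves along x, open down to the base between the rails. Two pins on the rail tops; a hook at the +y end; the -y end is open
- groove_0 (a point): point on the axis that a bar has when it lies in groove 0 (y = 58 mm of the fixture), midway between the rails, 50 mm above the bench; axes as the fixture's; grooves run along x
- groove_1 (a point): point on the axis that a bar has when it lies in groove 1 (y = 0 mm of the fixture), midway between the rails, 50 mm above the bench; axes as the fixture's; grooves run along x
- groove_2 (a point): point on the axis that a bar has when it lies in groove 2 (y = -58 mm of the fixture), midway between the rails, 50 mm above the bench; axes as the fixture's; grooves run along x
- seat (a point): where the mask plate's origin is when the plate is home: on the level of the rail tops, 58.5 mm above the bench, middle of the fixture; axes as the fixture's
- pin_rear (a point): tip of the locating pin on the rail at fixture x = +40, y = +29 mm; 8 mm diameter, stands 5.5 mm above the rail top, tip tapered to 3.6 mm
- pin_front (a point): tip of the same kind of pin on the rail at fixture x = -40, y = -29 mm
- hook (a point): hold-down hook: middle of its lip's lower edge, fixture x = 0, y = 104 mm, 74.5 mm above the bench. Lip 40 mm wide (x), 6 mm thick, overhangs from y = 104 to its post at 120 mm. The plate riding on the pin tips passes below it with 4.5 mm to spare
- mask: mask plate 104 x 232 x 6 mm (x, y, z), 0.35 kg, origin centre of its underside, z up. Three windows at y = -58, 0, 58 mm; two 10.5 mm holes at (40, 29) and (-40, -29) mm; a half turn about z makes no difference. Starts home on the fixture. The bench right of the fixture is free for it. Home, one end is 12 mm under the hook, 4 mm from its post. A flat more than 10 degrees off holds it up
- mask_handle (a point): middle of the handle's grip bar: 84 mm long along the plate's x, 12 mm wide, 12 mm high, 40 mm above the plate's underside, 28 mm free below it between two 10 mm feet at x = -34 and +34 mm
- bar_0: steel bar along its own x, 0.23 kg, origin on its axis at the middle of the flat. x = -50 to -22 and 22 to 65 mm: round, 16 mm diameter (rests in the notches). x = -22 to 22: 24 mm boss with a milled flat facing +z, 6.5 mm from the axis. x = -94 to -50: 10 mm neck with a thin ball-ended arm at its end, pointing along +z as the flat does. Starts on the bench, axis 12 mm up, flat sideways. May lie in a groove either way round
- bar_1: another such bar, the same as bar_0 in every respect; two or three bars are present, an absent one reads None
- bar_2: another such bar, the same as bar_0 in every respect; two or three bars are present, an absent one reads None
- bar_0_ball (a point): centre of the black 14 mm ball that swivels freely on the end of bar_0's setting arm, at bar x = -90 mm, 36 mm from the axis along +z, straight above the axis when the flat is up. In a groove friction holds the bar at any roll; pinched across x and led round the axis in an arc, the ball turns between the fingers
- bar_1_ball (a point): centre of the black 14 mm ball that swivels freely on the end of bar_1's setting arm, at bar x = -90 mm, 36 mm from the axis along +z, straight above the axis when the flat is up
- bar_2_ball (a point): centre of the black 14 mm ball that swivels freely on the end of bar_2's setting arm, at bar x = -90 mm, 36 mm from the axis along +z, straight above the axis when the flat is up
- bead_pot: bystander: pot with a lid, 62 mm diameter, 62 mm high, origin centre of its underside; leave alone
- vial_1: bystander: capped sample vial 30 mm diameter, 52 mm high, origin centre of its underside; leave alone
- vial_2: bystander: like vial_1; leave alone

How it is judged:
On the way, in this order (a step that is already met when the one before it is completed fails the run):
1. the mask plate is off the fixture, flat on the bench (horizontal distance between mask and seat above 0.14 m and height (world z) of mask below 0.012 m and angle between mask's own z axis and vertical below 0.05 rad), for 0.2 s.
2. every bar lies in a groove of its own with its flat up (((y of bar_0 in the frame of groove_0 between -0.004 and 0.004 m and z of bar_0 in the frame of groove_0 between -0.003 and 0.003 m and x of bar_0 in the frame of groove_0 between -0.01 and 0.01 m) or (y of bar_0 in the frame of groove_1 between -0.004 and 0.004 m and z of bar_0 in the frame of groove_1 between -0.003 and 0.003 m and x of bar_0 in the frame of groove_1 between -0.01 and 0.01 m) or (y of bar_0 in the frame of groove_2 between -0.004 and 0.004 m and z of bar_0 in the frame of groove_2 between -0.003 and 0.003 m and x of bar_0 in the frame of groove_2 between -0.01 and 0.01 m)) and angle between each of bar_0, bar_1, bar_2's own z axis and vertical below 0.2 rad and angle between the x axis of each of bar_0, bar_1, bar_2 and the x axis of fixture, either way round below 0.05 rad and linear speed of each of bar_0, bar_1, bar_2 below 0.02 m/s and ((y of bar_1 in the frame of groove_0 between -0.004 and 0.004 m and z of bar_1 in the frame of groove_0 between -0.003 and 0.003 m and x of bar_1 in the frame of groove_0 between -0.01 and 0.01 m) or (y of bar_1 in the frame of groove_1 between -0.004 and 0.004 m and z of bar_1 in the frame of groove_1 between -0.003 and 0.003 m and x of bar_1 in the frame of groove_1 between -0.01 and 0.01 m) or (y of bar_1 in the frame of groove_2 between -0.004 and 0.004 m and z of bar_1 in the frame of groove_2 between -0.003 and 0.003 m and x of bar_1 in the frame of groove_2 between -0.01 and 0.01 m)) and ((y of bar_2 in the frame of groove_0 between -0.004 and 0.004 m and z of bar_2 in the frame of groove_0 between -0.003 and 0.003 m and x of bar_2 in the frame of groove_0 between -0.01 and 0.01 m) or (y of bar_2 in the frame of groove_1 between -0.004 and 0.004 m and z of bar_2 in the frame of groove_1 between -0.003 and 0.003 m and x of bar_2 in the frame of groove_1 between -0.01 and 0.01 m) or (y of bar_2 in the frame of groove_2 between -0.004 and 0.004 m and z of bar_2 in the frame of groove_2 between -0.003 and 0.003 m and x of bar_2 in the frame of groove_2 between -0.01 and 0.01 m))), for 0.2 s.
3. the mask plate is in under the hook and down over both pins (horizontal distance between mask and seat below 0.003 m and angle between the x axis of mask and the x axis of fixture, either way round below 0.05 rad and z of mask in the frame of seat between -0.002 and 0.002 m and angle between mask's own z axis and vertical below 0.03 rad and linear speed of mask below 0.02 m/s), for 0.2 s.
At the end, for the whole second after the job is handed in: Every bar lies at rest in a groove (4 mm sideways, 3 mm in height, flat within 10 mm of midway between the rails), flat up within 0.2 rad; the mask rests over both pins under the hook: within 3 mm sideways and 2 mm in height of the seat, 0.05 rad in yaw, level within 0.03 rad (all of step 2 and all of step 3); the robot touches nothing.
It fails at once if the pot is pushed more than 3 cm or tipped over (distance of bead_pot from where it was at the start of the episode above 0.03 m or angle between bead_pot's own z axis and vertical above 0.6 rad).
It fails at once if the first vial is pushed more than 3 cm or tipped over (distance of vial_1 from where it was at the start of the episode above 0.03 m or angle between vial_1's own z axis and vertical above 0.6 rad).
It fails at once if the second vial is pushed more than 3 cm or tipped over (distance of vial_2 from where it was at the start of the episode above 0.03 m or angle between vial_2's own z axis and vertical above 0.6 rad).
Of bar_0, bar_1, bar_2 only 2 to 3 are there at a start; the rules pass over those that are not, and their reading is None.
At some moment in a run one of bar_0, bar_1, bar_2, mask may be knocked a few centimetres aside while the robot is not near it.
Once in a run the grip may slacken for a moment while it holds something.
It also fails if it takes over 210 s, if anything falls off the work surface, if the arm or the gripper's body presses on something with over 40 N, if the wrist force passes 120 N, or if a joint passes its speed limit or range.

## Robot

A 6-joint arm with a two-finger parallel gripper is mounted at the origin on a cart in front of the work surface, level with it; the furniture and walls round the work are solid. World frame = base frame: x ahead of the robot, y to its left, z up, the work surface at z = 0. Lengths are in m, angles in rad, forces in N, time in s.
With the tool pointing down it reaches from about 0.3 to 0.875 m from the base axis. Payload 6.4 kg.
Tool frame: the origin (TCP) lies midway between the tips of the shut fingers; the grasp point (between the pads) lies 19 mm behind it (ctrl.pinch_z is the distance from the TCP to the grasp point, in m); z points along the fingers, y is the line along which they close (so a half turn about z gives the same grasp; the last joint's range is limited). The gripper opens to 85 mm and grips with 20 to 120 N. Pads are 22 mm wide; open, the fingers measure 114 mm over their backs; the gripper's body (76 mm by 85 mm) begins 54 mm behind the grasp point. The pads swing forward as they close: fully open they stand 13 mm farther back than shut.
Start: joints at [-1.434, 0.181, 1.607, -0, 1.354, -0.206], TCP at [0.193, -0.542, 0.231] pointing down, gripper open.
Joint ranges: [-2.99, 2.99], [-0.89, 2.07], [0.3, 2.58], [-1.14, 4.28], [0, 2.63], [-3.12, 3.12]. Speed limits (rad/s): [2.57, 2.57, 3.01, 3.14, 3.14, 3.14].

## Interface

Orientations are given as a unit quaternion [w, x, y, z].
In Python, from bench import ctrl gives the robot as it stands.
- The arm moves only by the tool apply_moves, never from a script. Its argument "moves" is a list of rows, each an object with "jaw": the opening, from 0 (shut) to 1 (fully open); "offset": the shift along the tool's x, y, z in mm, a list of three; "rot": the turn, a rotation vector about the tool's x, y, z in degrees, a list of three. In form: [{"jaw": jaw, "offset": [dx, dy, dz], "rot": [ax, ay, az]}, ...]. A call has exactly 5 rows; each row shifts and turns the commanded pose from where the row before left it, along the tool's axes as they then stand; what a row does not reach is not made up. A row lasts 1/8 s, in which the tool goes at most 62.5 mm and 10.7 degrees, less where a joint would pass 70% of its speed; a pose out of reach is approached as far as the arm can. A call is refused whole if a number of a shift passes 62.5 or a number of a turn 10.7, either way. A call with a gripper value outside its range is refused whole. The fingers move at their own pace and stop on an object; the grip force is fixed at half the most. Time passes only in rows, so rows that do not move let the fingers close, or fill a call up. It gives the time, the measured TCP pose, the force, the opening and the grip force at its end, in the units of the state.
- ctrl.get_obs(): the state, without advancing time (a new reading comes with each control period).
- ctrl.camera(name): name is "scene" or "top"; returns (picture, depth): 480x640x3 uint8, red, green, blue; 480x640 float32, m along the optical axis (not along the pixel's ray), 0 where there is no reading.
- ctrl.camera_params(name): a dict with "K" (3x3 intrinsics, pixels), "dist" ([k1, k2, p1, p2, k3] as OpenCV has them; the pictures are not rectified), "cam_to_world" (4x4, takes a point from camera to world coordinates). Camera axes: x right, y down, z forward; pixel columns grow to the right and rows downward; lengths in m; the calibration is good to about 2 mm. A picture is of the moment at which its call begins. camera_params takes no time and is no camera call.
- ctrl.hand_in(): hands the job in; it is judged then, once.
Trained networks look in the newest picture that a camera, given by its name, has taken for a name from the list of things; names that differ only in an ending like _2 or _b are one class to them, and where a whole thing is asked for, a point or a joint stands for the part that bears it (a point fixed in the world has none). Each returns a list of dicts, best first, with "score" (0 to 1); they miss things now and then, are a little off and sometimes report something else, mostly with a low value. They report only what shows in the picture. A call takes as long as a camera call.
- ctrl.outline_of(camera, target): "region" (480x640 bool, what is visible of it) and "position" ([column, row] in pixels, amid what is visible of it).
The state is a dict: "time_s": time; "q": joint angles; "dq": joint speeds; "joint_efforts": joint torques, N m; "eef_pos": TCP position; "eef_rot": TCP orientation; "wrist_force": force on the tool from outside, world axes, zero at the start; "torque": the same for the moment, N m; "opening": opening from 0.0 (shut) to 1.0 (fully open); "grasp_force": force on a finger pad.
Only numpy, scipy, OpenCV 4.12 (cv2) and the standard library are available. Lean on these libraries where they do the work, as an engineer would, in place of code of your own. Each camera call takes 0.05 s, during which the arm holds its last target. There are 200 camera calls.

## Working session

There is one attempt and no reset: what is moved stays moved. The work goes in short steps, Python scripts to look and compute and a tool call to move; the robot and the scene stay as the last step left them, time stands still between calls to the robot, and variables do not carry over. Pictures are saved under pics/ and viewed, at most 14 in all, crops included, and the job is handed in when it is done.

Besides the shell and the picture viewer there is one more tool, called after ">>>" in YAML: its name, and indented under it one key for each argument. apply_moves: Moves the arm, as the interface text tells. Its arguments: {"type":"object","properties":{"moves":{"type":"array"}},"required":["moves"]}

```bash
ls; mkdir -p pics
python3 - <<'E'
from bench import ctrl
import cv2
for n in("scene","top"):
    im,d=ctrl.camera(n); cv2.imwrite(f"pics/a_{n}.png",im[:,:,::-1])
    p=ctrl.camera_params(n); print(n,p["K"],p["dist"],p["cam_to_world"])
print(ctrl.get_obs())
E
```

```text
pics
scene [[457.56509062   0.         330.07867104]
 [  0.         457.56509062 238.58433693]
 [  0.           0.           1.        ]] [-0.00684453  0.          0.          0.          0.        ] [[ 0.60012082 -0.38406973  0.70167332 -0.2312195 ]
 [-0.79987386 -0.29639575  0.52187294 -0.42281451]
 [ 0.00753739 -0.87443696 -0.4850806   0.58237363]
 [ 0.          0.          0.          1.        ]]
top [[554.62830677   0.         318.35775205]
 [  0.         554.62830677 246.08500673]
 [  0.           0.           1.        ]] [-0.04373295  0.          0.          0.          0.        ] [[ 0.02641411 -0.98845516  0.14919345  0.29227223]
 [-0.99962342 -0.02722794 -0.00341456  0.09633172]
 [ 0.00743737 -0.14904708 -0.98880213  1.33296891]
 [ 0.          0.          0.          1.        ]]
{'time_s': 0.1, 'q': array([-1.43429994e+00,  1.81437685e-01,  1.60791702e+00,  1.35858157e-05,
        1.35378975e+00, -2.06284686e-01]), 'dq': array([-0.00059732, -0.00192634, -0.00250425, -0.00039776, -0.0002076 ,
       -0.00035215]), 'joint_efforts': array([ 1.06381433e-04, -4.45881021e+01, -3.52239490e+01, -2.73509304e-04,
        4.18674666e-03,  4.63206766e-05]), 'eef_pos': array([ 0.19322203, -0.54103788,  0.23048623]), 'eef_rot': array([-7.75198549e-04,  9.85348514e-01,  1.70551177e-01,  3.36973715e-05]), 'wrist_force': array([ 0.11556952,  0.28246349, -0.22950364]), 'torque': array([0.00046672, 0.00634425, 0.03571998]), 'grasp_force': 0.0, 'opening': 1.0017798314628936}
```

View pics/a_scene.png

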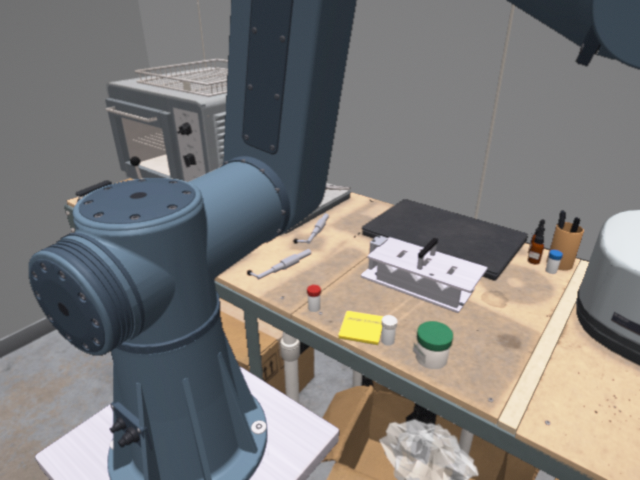

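View pics/a_top.png

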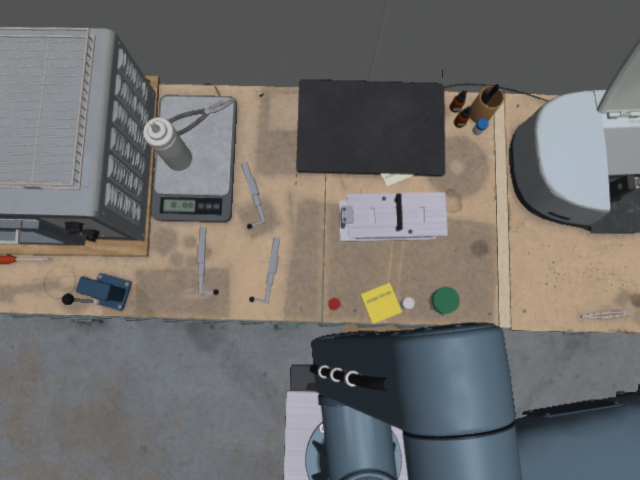

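The top view shows the fixture with the mask at about (393,216), with the hook at its left end (340,216). Three bars lie at about (202,262), (253,192) and (272,270). Their balls are at (216,292), (250,226) and (252,299). The vials are at (334,303) and (408,303), and the pot at (445,300).

```bash
cat > h.py <<'E'
from bench import ctrl
import numpy as np, cv2
from scipy.spatial.transform import Rotation as R
def rays(cam,px):
    p=ctrl.camera_params(cam); T=np.array(p["cam_to_world"])
    u=cv2.undistortPoints(np.float64(px).reshape(-1,1,2),np.array(p["K"]),np.array(p["dist"]))[:,0]
    return T[:3,3],np.c_[u,np.ones(len(u))]@T[:3,:3].T
def at_z(cam,px,z):
    o,d=rays(cam,px); return o+d*((z-o[2])/d[:,2])[:,None]
def cloud(cam,depth,reg):
    v,u=np.nonzero(reg&(depth>0)); o,d=rays(cam,np.c_[u,v]); return o+d*depth[v,u][:,None], np.c_[u,v]
def look(cam,*names,thr=.3):
    im,d=ctrl.camera(cam); out={}
    for n in names: out[n]=[o for o in ctrl.outline_of(cam,n) if o["score"]>thr]
    return im,d,out
def state():
    s=ctrl.get_obs(); w,x,y,z=s["eef_rot"]; r=R.from_quat([x,y,z,w]); return s,r
def yaw_of(r): # tool x-axis heading, deg
    m=r.as_matrix(); return np.degrees(np.arctan2(m[1,0],m[0,0]))
def to(pos,yaw):
    """tool-frame offset (mm) & rotvec (deg) to get to TCP pos, tool down, tool-x heading yaw (deg)"""
    s,r=state(); g=R.from_euler('z',yaw,degrees=True)*R.from_euler('x',180,degrees=True)
    off=r.inv().apply(np.array(pos)-s["eef_pos"])*1000; rv=(r.inv()*g).as_rotvec(degrees=True)
    print("t",round(s["time_s"],2),"pos",s["eef_pos"].round(4),"yaw",round(yaw_of(r),2),"tilt",round(np.degrees(np.arccos(-r.as_matrix()[2,2])),2),"off",off.round(1),"rv",rv.round(2), "op",round(s["opening"],3),"gf",round(s["grasp_force"],1),"wf",s["wrist_force"].round(1))
E
python3 - <<'E'
from h import *
im,d,o=look("top","fixture","mask","mask_handle","bar_0","bar_0_ball","bead_pot","vial_1")
for n,l in o.items():
    for x in l:
        P,px=cloud("top",d,x["region"]); 
        print(n,round(x["score"],2),np.round(x["position"]),x["region"].sum(),"med",np.median(P,0).round(4),"lo",np.percentile(P,2,axis=0).round(3),"hi",np.percentile(P,98,axis=0).round(3))
        if n in("bar_0","mask","mask_handle"):
            if n!="bar_0": P=P[P[:,2]>np.percentile(P[:,2],50)-.006]
            r=cv2.minAreaRect(P[:,:2].astype(np.float32)*1000); print("   rect",np.round(r[0],1),np.round(r[1],1),round(r[2],2))
E
```

```text
fixture 0.82 [348. 220.] 977 med [0.5418 0.0057 0.011 ] lo [ 0.506 -0.174  0.001] hi [0.602 0.043 0.085]
mask 0.97 [395. 216.] 4040 med [ 0.5615 -0.0874  0.0653] lo [ 0.511 -0.201  0.059] hi [0.612 0.019 0.105]
   rect [562.3 -90.1] [105.6 233.3] 2.73
mask_handle 0.75 [397. 212.] 4189 med [ 0.5623 -0.0888  0.0652] lo [ 0.512 -0.203  0.008] hi [0.615 0.019 0.105]
   rect [562.4 -90.1] [105.6 233.4] 2.79
bar_0 0.96 [201. 258.] 461 med [0.4505 0.3698 0.0193] lo [0.374 0.336 0.008] hi [0.524 0.381 0.028]
   rect [445.1 369.3] [160.   43.8] 13.9
bar_0 0.92 [274. 271.] 443 med [0.4344 0.2018 0.0197] lo [0.355 0.188 0.001] hi [0.503 0.246 0.028]
   rect [425.9 206.3] [ 42.4 163.2] 71.19
bar_0 0.75 [255. 190.] 478 med [0.6214 0.2539 0.0188] lo [ 0.535  0.226 -0.001] hi [0.689 0.284 0.027]
   rect [615.  255.1] [165.1  45. ] 8.59
bar_0 0.52 [350. 224.] 721 med [0.5406 0.0212 0.0109] lo [ 0.509 -0.17   0.003] hi [0.6   0.041 0.085]
   rect [560.1 -70.8] [101. 226.] 2.7
bar_0_ball 0.92 [268. 269.] 495 med [0.4316 0.2023 0.019 ] lo [ 0.354  0.188 -0.   ] hi [0.505 0.246 0.028]
bead_pot 0.56 [444. 300.] 593 med [ 0.3676 -0.2008  0.0625] lo [ 0.342 -0.23   0.024] hi [ 0.397 -0.176  0.068]
vial_1 0.7 [407. 304.] 135 med [ 0.3586 -0.1171  0.0512] lo [ 0.347 -0.132  0.003] hi [ 0.37  -0.106  0.057]
vial_1 0.66 [334. 304.] 103 med [0.352  0.0523 0.0519] lo [0.34  0.041 0.047] hi [0.363 0.064 0.058]
```

```bash
cat >> h.py <<'E'
def bars(cam="top",thr=.45,zlift=0):
    """list of (centre xy of the boss, heading deg of bar +x (away from ball), side of ball (+1 left of heading), z median)"""
    im,d,o=look(cam,"bar_0",thr=thr); res=[]
    for x in o["bar_0"]:
        P,px=cloud(cam,d,x["region"])
        if len(P)<150 or len(P)>700: continue
        vx,vy,x0,y0=cv2.fitLine(P[:,:2].astype(np.float32),cv2.DIST_HUBER,0,.001,.001)[:,0] 
        for k in range(8):
            u=np.array([vx,vy]); n=np.array([-vy,vx]); q=P[:,:2]-[x0,y0]; e=q@n
            k_=abs(e-np.median(e))<.009; vx,vy,x0,y0=cv2.fitLine(P[k_][:,:2].astype(np.float32),cv2.DIST_L2,0,.001,.001)[:,0]
        u=np.array([vx,vy]); n=np.array([-vy,vx]); q=P[:,:2]-[x0,y0]; s=q@u; e=q@n
        far=abs(e)>.02; 
        if far.sum()<4: print("no arm",x["position"]); sgn=0
        else:
            sgn=1 if np.median(s[far])<0 else -1
        if sgn<0: u=-u; n=-n; s=-s; e=-e
        hi=np.percentile(s,99.7); lo=np.percentile(s[abs(e)<.006],.3)
        c=np.array([x0,y0])+u*((hi-.065)+(lo+.094))/2
        res.append(dict(c=c.round(4),head=round(np.degrees(np.arctan2(u[1],u[0])),2),side=np.sign(np.median(e[far])) if far.any() else 0,L=round(hi-lo,4),z=P[:,2].max().round(4),score=round(x["score"],2),ball=P[far].mean(0).round(4) if far.any() else None,px=np.round(x["position"])))
    return res
E
python3 - <<'E'
from h import *
for b in bars(): print(b)
im,d,o=look("top","mask")
P,px=cloud("top",d,np.ones_like(d,bool))
k=(P[:,2]>.094)&(P[:,2]<.11)&(abs(P[:,0]-.562)<.07)&(abs(P[:,1]+.09)<.1)
r=cv2.minAreaRect(P[k][:,:2].astype(np.float32)*1000); print("handle",k.sum(),r,P[k][:,2].mean())
k=(abs(P[:,2]-.0645)<.006)&(abs(P[:,0]-.562)<.07)&(abs(P[:,1]+.09)<.14)
r=cv2.minAreaRect(P[k][:,:2].astype(np.float32)*1000); print("plate",r, P[k][:,2].mean())
for y in np.arange(-.2,-.5,-.02):
    print(round(y,2),[ (lambda q: round(float(np.median(q))*1000) if len(q) else None)(P[(abs(P[:,1]-y)<.01)&(abs(P[:,0]-x)<.01),2]) for x in np.arange(.34,.75,.04)])
to([.5623,-.0901,.16],2.7)
E
```

```text
{'c': array([0.4436, 0.2006]), 'head': np.float32(-7.17), 'side': np.float64(1.0), 'L': np.float64(0.1529), 'z': np.float64(0.0299), 'score': 0.9, 'ball': array([0.3595, 0.2436, 0.0123]), 'px': array([273., 265.])}
{'c': array([0.6331, 0.2586]), 'head': np.float32(19.83), 'side': np.float64(1.0), 'L': np.float64(0.1581), 'z': np.float64(0.03), 'score': 0.74, 'ball': array([0.5369, 0.2574, 0.0127]), 'px': array([254., 191.])}
{'c': array([0.4632, 0.3706]), 'head': np.float32(1.38), 'side': np.float64(-1.0), 'L': np.float64(0.1513), 'z': np.float64(0.0309), 'score': 0.69, 'ball': array([0.3753, 0.3365, 0.0112]), 'px': array([198., 261.])}
handle 204 ((561.5693359375, -89.32991790771484), (82.44247436523438, 12.808673858642578), 2.4967052936553955) 0.1042227930284556
plate ((562.1640014648438, -82.7885971069336), (106.06240844726562, 247.4310302734375), 2.7804782390594482) 0.06504955516067885
-0.2 [35, 63, 0, 0, 0, 65, 65, 65, 0, 27, 26]
-0.22 [3, 63, 0, 0, 0, 0, 1, 1, 0, 1, 1]
-0.24 [0, 58, 0, 0, 0, 0, 0, 1, 0, 0, 0]
-0.26 [1, 0, 0, 1, 1, 1, 1, 1, 0, 0, 1]
-0.28 [1, 0, 1, 1, 0, 0, 0, 0, 0, 0, 1]
-0.3 [0, 1, -1, 0, 0, 0, 0, 0, 1, 0, 1]
-0.32 [0, 1, 0, 0, 0, 0, -1, 0, 0, 0, 0]
-0.34 [0, 1, 1, -1, 0, 0, 0, 0, 1, -1, 1]
-0.36 [1, 0, 0, 1, 0, 1, 1, 1, 1, 1, 0]
-0.38 [1, 0, 0, 0, 0, 0, 0, 3, 106, 123, 123]
-0.4 [1, 0, 0, 1, 1, 0, 0, 115, 183, 188, 189]
-0.42 [1, 0, 0, 1, 1, 1, 48, 181, 187, 192, 193]
-0.44 [0, 0, 0, 1, 0, 0, 98, 184, 191, 195, 196]
-0.46 [1, 0, 1, 1, 0, 0, 139, 186, 193, 198, 198]
-0.48 [0, 0, 1, 1, 1, 0, 180, 188, 195, 198, 199]
t 0.7 pos [ 0.1933 -0.5416  0.2313] yaw 19.64 tilt 0.0 off [ 499.3 -301.2   71.3] rv [ 0.   -0.   16.94] op 1.006 gf 0.0 wf [ 0.3  0.2 -0.9]
```

>>> apply_moves:
  moves:
    - {"jaw":0.6,"offset":[0,0,0],"rot":[0,0,8.47]}
    - {"jaw":0.6,"offset":[0,0,0],"rot":[0,0,8.47]}
    - {"jaw":0.6,"offset":[30,-33,4],"rot":[0,0,0]}
    - {"jaw":0.6,"offset":[39,-43,4],"rot":[0,0,0]}
    - {"jaw":0.6,"offset":[39,-43,4],"rot":[0,0,0]}

```text
time_s: 1.32
eef_pos: [0.2963, -0.4165, 0.2192]
eef_rot: [0.0, 1.0, 0.023, 0.0]
wrist_force: [-0.5, 1.0, -0.7]
opening: 0.598
grasp_force: 0.0
```

>>> apply_moves:
  moves:
    - {"jaw":0.6,"offset":[39,-43,4],"rot":[0,0,0]}
    - {"jaw":0.6,"offset":[39,-43,4],"rot":[0,0,0]}
    - {"jaw":0.6,"offset":[39,-43,4],"rot":[0,0,0]}
    - {"jaw":0.6,"offset":[39,-43,4],"rot":[0,0,0]}
    - {"jaw":0.6,"offset":[39,-43,4],"rot":[0,0,0]}

```text
time_s: 1.95
eef_pos: [0.4814, -0.1921, 0.1995]
eef_rot: [0.0, 1.0, 0.024, 0.0]
wrist_force: [-0.3, -0.7, -0.2]
opening: 0.599
grasp_force: 0.0
```

>>> apply_moves:
  moves:
    - {"jaw":0.6,"offset":[39,-43,4],"rot":[0,0,0]}
    - {"jaw":0.6,"offset":[39,-43,4],"rot":[0,0,0]}
    - {"jaw":0.6,"offset":[9,-14,0],"rot":[0,0,0]}
    - {"jaw":0.6,"offset":[0,0,0],"rot":[0,0,0]}
    - {"jaw":0.6,"offset":[0,0,0],"rot":[0,0,0]}

```text
time_s: 2.58
eef_pos: [0.5618, -0.0908, 0.1914]
eef_rot: [0.0, 1.0, 0.023, -0.0]
wrist_force: [0.1, -0.5, -0.5]
opening: 0.599
grasp_force: 0.0
```

Run:
```python
from h import *
to([.562,-.0897,.0795],2.65)
```

```text
t 2.58 pos [ 0.5618 -0.0908  0.1914] yaw 2.64 tilt 0.03 off [  0.3  -1.2 111.9] rv [ 0.03  0.02 -0.01] op 0.599 gf 0.0 wf [ 0.1 -0.5 -0.5]
```

>>> apply_moves:
  moves:
    - {"jaw":0.5,"offset":[0,-1,40],"rot":[0,0,0]}
    - {"jaw":0.5,"offset":[0,0,40],"rot":[0,0,0]}
    - {"jaw":0.5,"offset":[0,0,20],"rot":[0,0,0]}
    - {"jaw":0.5,"offset":[0,0,12],"rot":[0,0,0]}
    - {"jaw":0.5,"offset":[0,0,0],"rot":[0,0,0]}

```text
time_s: 3.2
eef_pos: [0.5618, -0.0895, 0.079]
eef_rot: [-0.0, 1.0, 0.023, -0.0]
wrist_force: [0.2, 0.6, -0.1]
opening: 0.499
grasp_force: 0.0
```

>>> apply_moves:
  moves:
    - {"jaw":0,"offset":[0,0,0],"rot":[0,0,0]}
    - {"jaw":0,"offset":[0,0,0],"rot":[0,0,0]}
    - {"jaw":0,"offset":[0,0,0],"rot":[0,0,0]}
    - {"jaw":0,"offset":[0,0,0],"rot":[0,0,0]}
    - {"jaw":0,"offset":[0,0,0],"rot":[0,0,0]}

```text
time_s: 3.82
eef_pos: [0.5633, -0.0891, 0.0807]
eef_rot: [0.001, 1.0, 0.024, 0.001]
wrist_force: [-1.2, -0.9, 6.1]
opening: 0.126
grasp_force: 59.6
```

Run:
```python
from h import *
to([.562,-.0897,.0795],2.65)
```

```text
t 3.83 pos [ 0.5633 -0.0891  0.0807] yaw 2.72 tilt 0.14 off [-1.3  0.5  1.2] rv [ 0.07 -0.12  0.07] op 0.126 gf 59.6 wf [-1.2 -0.9  6.1]
```

>>> apply_moves:
  moves:
    - {"jaw":0,"offset":[0,0,-3],"rot":[0,0,0]}
    - {"jaw":0,"offset":[0,0,-3],"rot":[0,0,0]}
    - {"jaw":0,"offset":[0,0,-1.5],"rot":[0,0,0]}
    - {"jaw":0,"offset":[0,0,0],"rot":[0,0,0]}
    - {"jaw":0,"offset":[0,0,0],"rot":[0,0,0]}

```text
time_s: 4.45
eef_pos: [0.5622, -0.0886, 0.0866]
eef_rot: [-0.0, 1.0, 0.024, -0.0]
wrist_force: [-0.2, -1.2, -2.8]
opening: 0.128
grasp_force: 58.5
```

Run:
```python
from h import *
to([.5633,-.0891,.0807+.0075],2.72)
im,d,o=look("scene","mask"); cv2.imwrite("pics/b.png",cv2.resize(im[200:330,330:520,::-1],None,fx=4,fy=4))
im,d,o=look("top","mask"); P,_=cloud("top",d,o["mask"][0]["region"]); print(np.median(P[:,2]))
k=(P[:,2]<.08)&(P[:,2]>.06);A=np.c_[P[k][:,:2]-P[k][:,:2].mean(0),np.ones(k.sum())];print(np.linalg.lstsq(A,P[k][:,2],rcond=None)[0])
```

```text
t 4.45 pos [ 0.5622 -0.0886  0.0866] yaw 2.7 tilt 0.02 off [ 1.1  0.6 -1.6] rv [-0.01  0.02 -0.02] op 0.128 gf 58.5 wf [-0.2 -1.2 -2.8]
0.07115528975331742
[-0.00956083 -0.00066399  0.071063  ]
```

View pics/b.png

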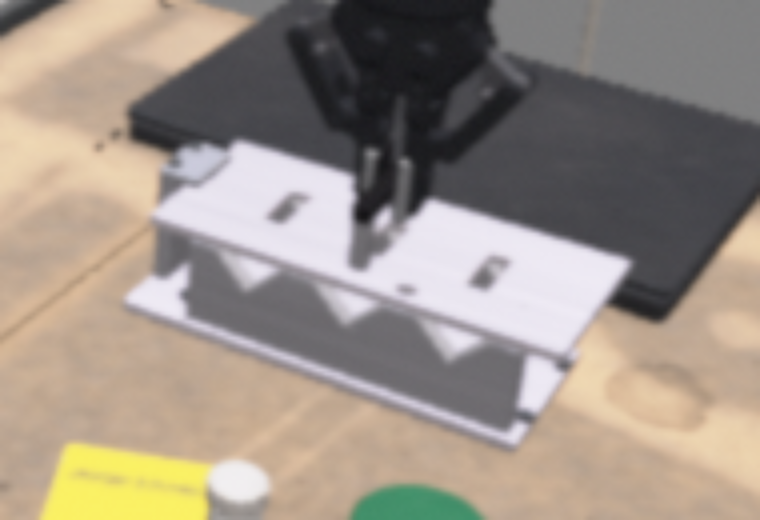

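The crop shows the plate level and lifted clear of the rails, with its end still under the hook at about (205,160).

>>> apply_moves:
  moves:
    - {"jaw":0,"offset":[0,0,-1],"rot":[0,0,0]}
    - {"jaw":0,"offset":[0,10,0],"rot":[0,0,0]}
    - {"jaw":0,"offset":[0,20,0],"rot":[0,0,0]}
    - {"jaw":0,"offset":[0,20,-4],"rot":[0,0,0]}
    - {"jaw":0,"offset":[0,25,-10],"rot":[0,0,0]}

```text
time_s: 5.28
eef_pos: [0.5655, -0.1653, 0.1016]
eef_rot: [-0.0, 1.0, 0.023, -0.0]
wrist_force: [0.7, 0.9, -3.7]
opening: 0.125
grasp_force: 58.6
```

>>> apply_moves:
  moves:
    - {"jaw":0,"offset":[0,40,0],"rot":[0,0,0]}
    - {"jaw":0,"offset":[0,40,0],"rot":[0,0,0]}
    - {"jaw":0,"offset":[-10,40,0],"rot":[0,0,0]}
    - {"jaw":0,"offset":[-30,40,0],"rot":[0,0,0]}
    - {"jaw":0,"offset":[-30,30,0],"rot":[0,0,0]}

```text
time_s: 5.9
eef_pos: [0.5003, -0.3349, 0.0955]
eef_rot: [-0.021, 0.999, 0.032, -0.008]
wrist_force: [-2.2, 16.5, -8.0]
opening: 0.131
grasp_force: 113.4
```

>>> apply_moves:
  moves:
    - {"jaw":0,"offset":[-30,11,0],"rot":[0,0,0]}
    - {"jaw":0,"offset":[-10,0,20],"rot":[0,0,0]}
    - {"jaw":0,"offset":[0,0,30],"rot":[0,0,0]}
    - {"jaw":0,"offset":[0,0,20],"rot":[0,0,0]}
    - {"jaw":0,"offset":[0,0,0],"rot":[0,0,0]}

```text
time_s: 6.52
eef_pos: [0.4643, -0.3692, 0.0301]
eef_rot: [-0.001, 1.0, 0.023, -0.001]
wrist_force: [-0.4, -0.3, -2.9]
opening: 0.127
grasp_force: 62.3
```

Run:
```python
from h import *
to([.465,-.37,.022],2.7)
im,d,o=look("top","mask"); P,_=cloud("top",d,o["mask"][0]["region"]); print(np.median(P,0))
```

```text
t 6.53 pos [ 0.4643 -0.3692  0.0301] yaw 2.67 tilt 0.2 off [0.7 0.8 8.1] rv [-0.16  0.13 -0.03] op 0.127 gf 62.3 wf [-0.4 -0.3 -2.9]
[ 0.46630481 -0.29739461  0.01440822]
```

>>> apply_moves:
  moves:
    - {"jaw":0,"offset":[0,0,5],"rot":[0,0,0]}
    - {"jaw":0,"offset":[0,0,2],"rot":[0,0,0]}
    - {"jaw":0,"offset":[0,0,1],"rot":[0,0,0]}
    - {"jaw":0,"offset":[0,0,0],"rot":[0,0,0]}
    - {"jaw":0,"offset":[0,0,0],"rot":[0,0,0]}

```text
time_s: 7.25
eef_pos: [0.4668, -0.3701, 0.0255]
eef_rot: [0.001, 1.0, 0.024, 0.001]
wrist_force: [2.8, 2.9, 5.3]
opening: 0.127
grasp_force: 63.7
```

```bash
cat >> h.py <<'E'
def plate():
    im,d,o=look("top","mask"); P,_=cloud("top",d,o["mask"][0]["region"]); z=np.median(P[:,2])
    k=abs(P[:,2]-z)<.006;Q=P[k];A=np.c_[Q[:,:2]-Q[:,:2].mean(0),np.ones(k.sum())];c=np.linalg.lstsq(A,Q[:,2],rcond=None)[0]
    print("plate top z",z.round(4),"slopes",c[:2].round(4),"rect",cv2.minAreaRect(Q[:,:2].astype(np.float32)*1000)); return im
E
python3 - <<'E'
from h import *
to([.465,-.37,.022],2.7)
im=plate(); cv2.imwrite("pics/c.png",cv2.resize(im[140:340,320:620,::-1],None,fx=2.5,fy=2.5))
E
```

```text
t 7.25 pos [ 0.4668 -0.3701  0.0255] yaw 2.74 tilt 0.16 off [-1.8 -0.2  3.5] rv [ 0.11 -0.11  0.04] op 0.127 gf 63.7 wf [2.8 2.9 5.3]
plate top z 0.0081 slopes [0.014  0.0036] rect ((462.501953125, -322.9787292480469), (101.29631042480469, 140.96817016601562), 3.510885000228882)
```

View pics/c.png

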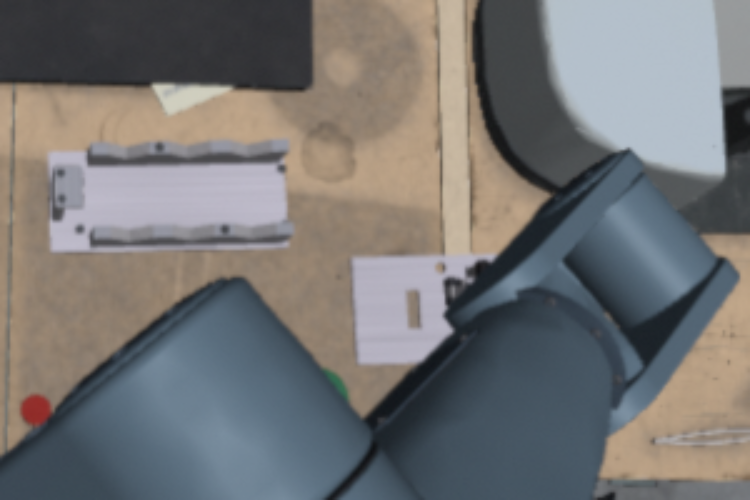

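The crop shows the fixture bare, with the hook at left and the pins at about (160,146) and (225,230). The plate lies on the bench to the right, partly hidden by the arm.

>>> apply_moves:
  moves:
    - {"jaw":0.5,"offset":[0,0,0],"rot":[0,0,0]}
    - {"jaw":0.5,"offset":[0,0,0],"rot":[0,0,0]}
    - {"jaw":0.5,"offset":[0,0,0],"rot":[0,0,0]}
    - {"jaw":0.5,"offset":[0,0,-20],"rot":[0,0,0]}
    - {"jaw":0.5,"offset":[0,0,-40],"rot":[0,0,0]}

```text
time_s: 7.98
eef_pos: [0.4645, -0.3685, 0.0837]
eef_rot: [-0.001, 1.0, 0.023, -0.001]
wrist_force: [0.1, -0.3, 0.1]
opening: 0.5
grasp_force: 0.0
```

>>> apply_moves:
  moves:
    - {"jaw":0.5,"offset":[0,0,-50],"rot":[0,0,0]}
    - {"jaw":0.5,"offset":[0,-60,-20],"rot":[0,0,0]}
    - {"jaw":0.5,"offset":[0,-60,0],"rot":[0,0,0]}
    - {"jaw":0.5,"offset":[0,-60,0],"rot":[0,0,0]}
    - {"jaw":0.5,"offset":[0,-60,0],"rot":[0,0,0]}

```text
time_s: 8.6
eef_pos: [0.4543, -0.129, 0.1552]
eef_rot: [0.001, 1.0, 0.023, 0.001]
wrist_force: [1.7, 0.4, 1.1]
opening: 0.501
grasp_force: 0.0
```

Run:
```python
from h import *
plate()
for b in bars(): print(b)
to([.4436,.2006,.12],-7.2)
```

```text
plate top z 0.0072 slopes [-0.0031  0.0003] rect ((464.4366455078125, -370.8001708984375), (102.63628387451172, 234.7901611328125), 2.6959421634674072)
{'c': array([0.632 , 0.2576]), 'head': np.float32(20.02), 'side': np.float64(1.0), 'L': np.float64(0.1554), 'z': np.float64(0.0333), 'score': 0.97, 'ball': array([0.5363, 0.2574, 0.0127]), 'px': array([252., 190.])}
{'c': array([0.4444, 0.2002]), 'head': np.float32(-7.58), 'side': np.float64(1.0), 'L': np.float64(0.1551), 'z': np.float64(0.0312), 'score': 0.73, 'ball': array([0.359 , 0.2434, 0.0131]), 'px': array([272., 272.])}
{'c': array([0.4645, 0.3708]), 'head': np.float32(1.5), 'side': np.float64(-1.0), 'L': np.float64(0.1537), 'z': np.float64(0.03), 'score': 0.62, 'ball': array([0.3747, 0.3332, 0.0141]), 'px': array([200., 256.])}
t 8.8 pos [ 0.4547 -0.13    0.155 ] yaw 2.85 tilt 0.14 off [   5.2 -330.8   34.4] rv [ 0.08 -0.11 10.05] op 0.504 gf 0.0 wf [-0.  -1.3 -0.4]
```

>>> apply_moves:
  moves:
    - {"jaw":0.6,"offset":[0,-55,5],"rot":[0,0,0]}
    - {"jaw":0.6,"offset":[1,-55,5],"rot":[0,0,0]}
    - {"jaw":0.6,"offset":[1,-55,5],"rot":[0,0,0]}
    - {"jaw":0.6,"offset":[1,-55,5],"rot":[0,0,0]}
    - {"jaw":0.6,"offset":[1,-55,5],"rot":[0,0,0]}

```text
time_s: 9.43
eef_pos: [0.4468, 0.1447, 0.1294]
eef_rot: [0.0, 1.0, 0.022, 0.001]
wrist_force: [1.2, -0.8, -0.6]
opening: 0.602
grasp_force: 0.0
```

>>> apply_moves:
  moves:
    - {"jaw":0.6,"offset":[1,-55,9],"rot":[0,0,0]}
    - {"jaw":0.6,"offset":[0,0,20],"rot":[0,0,10.2]}
    - {"jaw":0.6,"offset":[0,0,20],"rot":[0,0,0]}
    - {"jaw":0.6,"offset":[0,0,0],"rot":[0,0,0]}
    - {"jaw":0.6,"offset":[0,0,0],"rot":[0,0,0]}

```text
time_s: 10.05
eef_pos: [0.445, 0.1986, 0.0805]
eef_rot: [-0.0, 0.998, -0.066, 0.001]
wrist_force: [0.3, 0.1, 0.5]
opening: 0.598
grasp_force: 0.0
```

Run:
```python
from h import *
to([.444,.2004,.0035],-7.4)
```

```text
t 10.05 pos [0.445  0.1986 0.0805] yaw -7.58 tilt 0.07 off [-1.3 -1.6 77. ] rv [-0.02 -0.07 -0.18] op 0.598 gf 0.0 wf [0.3 0.1 0.5]
```

>>> apply_moves:
  moves:
    - {"jaw":0.6,"offset":[-1,-2,40],"rot":[0,0,0]}
    - {"jaw":0.5,"offset":[0,0,27],"rot":[0,0,0]}
    - {"jaw":0.5,"offset":[0,0,10],"rot":[0,0,0]}
    - {"jaw":0.4,"offset":[0,0,0],"rot":[0,0,0]}
    - {"jaw":0,"offset":[0,0,0],"rot":[0,0,0]}

```text
time_s: 10.68
eef_pos: [0.4442, 0.2015, 0.0039]
eef_rot: [-0.0, 0.998, -0.065, 0.001]
wrist_force: [-1.7, -4.9, 9.1]
opening: 0.209
grasp_force: 54.0
```

>>> apply_moves:
  moves:
    - {"jaw":0,"offset":[0,0,0],"rot":[0,0,0]}
    - {"jaw":0,"offset":[0,0,0],"rot":[0,0,0]}
    - {"jaw":0,"offset":[0,0,0],"rot":[0,0,0]}
    - {"jaw":0,"offset":[0,0,-10],"rot":[0,0,0]}
    - {"jaw":0,"offset":[0,0,-10],"rot":[0,0,0]}

```text
time_s: 11.3
eef_pos: [0.4428, 0.2016, 0.0232]
eef_rot: [-0.0, 0.998, -0.065, -0.0]
wrist_force: [0.7, 0.8, -3.0]
opening: 0.203
grasp_force: 58.8
```

Run:
```python
from h import *
to([.5622,-.0893,.12],2.7)
```

```text
t 11.3 pos [0.4428 0.2016 0.0232] yaw -7.5 tilt 0.01 off [156.4 272.8 -96.8] rv [-1.00e-02  0.00e+00 -1.02e+01] op 0.203 gf 58.8 wf [ 0.7  0.8 -3. ]
```

>>> apply_moves:
  moves:
    - {"jaw":0,"offset":[0,0,-50],"rot":[0,0,0]}
    - {"jaw":0,"offset":[0,0,-47],"rot":[0,0,-5.1]}
    - {"jaw":0,"offset":[0,0,0],"rot":[0,0,-5.1]}
    - {"jaw":0,"offset":[17,49,0],"rot":[0,0,0]}
    - {"jaw":0,"offset":[17,49,0],"rot":[0,0,0]}

```text
time_s: 11.92
eef_pos: [0.4818, 0.1048, 0.1205]
eef_rot: [-0.0, 1.0, 0.025, 0.001]
wrist_force: [1.0, 0.4, -2.4]
opening: 0.203
grasp_force: 59.1
```

>>> apply_moves:
  moves:
    - {"jaw":0,"offset":[18,49,0],"rot":[0,0,0]}
    - {"jaw":0,"offset":[18,49,0],"rot":[0,0,0]}
    - {"jaw":0,"offset":[18,50,0],"rot":[0,0,0]}
    - {"jaw":0,"offset":[18,50,0],"rot":[0,0,0]}
    - {"jaw":0,"offset":[0,0,0],"rot":[0,0,0]}

```text
time_s: 12.55
eef_pos: [0.5641, -0.0928, 0.1205]
eef_rot: [0.001, 1.0, 0.021, 0.001]
wrist_force: [-0.2, 1.0, -2.7]
opening: 0.205
grasp_force: 59.3
```

Run:
```python
from h import *
to([.5622,-.0893,.0415],2.7)
for b in bars(thr=.3): print(b)
im,d=ctrl.camera("top");a=im[140:300,300:480,::-1];im,d=ctrl.camera("scene");b=im[170:330,330:510,::-1]
cv2.imwrite("pics/d.png",cv2.resize(np.hstack([a,b]),None,fx=2.2,fy=2.2,interpolation=2))
```

```text
t 12.55 pos [ 0.5641 -0.0928  0.1205] yaw 2.46 tilt 0.14 off [-1.9 -3.7 79. ] rv [ 0.08 -0.12 -0.24] op 0.205 gf 59.3 wf [-0.2  1.  -2.7]
{'c': array([0.6322, 0.258 ]), 'head': np.float32(19.92), 'side': np.float64(1.0), 'L': np.float64(0.1575), 'z': np.float64(0.0294), 'score': 0.97, 'ball': array([0.5368, 0.2574, 0.0109]), 'px': array([252., 191.])}
{'c': array([0.4643, 0.3705]), 'head': np.float32(1.27), 'side': np.float64(-1.0), 'L': np.float64(0.1534), 'z': np.float64(0.0307), 'score': 0.67, 'ball': array([0.3754, 0.337 , 0.0128]), 'px': array([198., 258.])}
```

View pics/d.png

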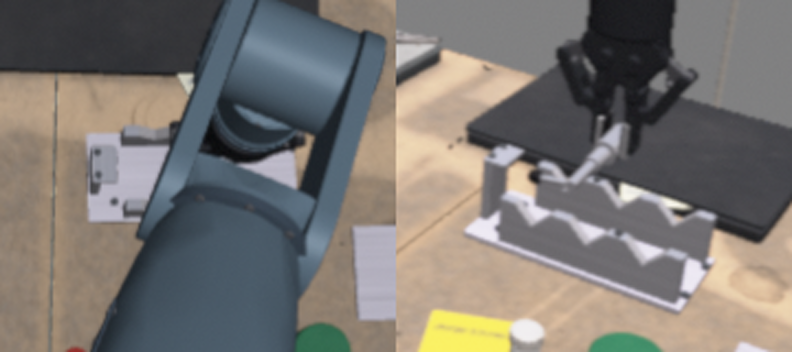

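The left crop (top camera) is mostly hidden by the arm. The right crop shows the bar held level above the middle groove, with its arm pointing to the hook side.

>>> apply_moves:
  moves:
    - {"jaw":0,"offset":[-2,-3.5,30],"rot":[0,0,-0.2]}
    - {"jaw":0,"offset":[0,0,30],"rot":[0,0,0]}
    - {"jaw":0,"offset":[0,0,12],"rot":[0,0,0]}
    - {"jaw":0,"offset":[0,0,5],"rot":[0,0,0]}
    - {"jaw":0,"offset":[0,0,0],"rot":[0,0,0]}

```text
time_s: 13.38
eef_pos: [0.5614, -0.0874, 0.0446]
eef_rot: [0.002, 1.0, 0.026, 0.001]
wrist_force: [-3.8, -8.4, 5.0]
opening: 0.199
grasp_force: 58.5
```

Run:
```python
from h import *
to([.5622,-.0893,.0415],2.7)
```

```text
t 13.38 pos [ 0.5614 -0.0874  0.0446] yaw 2.99 tilt 0.25 off [0.7 1.9 3.1] rv [ 0.24 -0.08  0.29] op 0.199 gf 58.5 wf [-3.8 -8.4  5. ]
```

>>> apply_moves:
  moves:
    - {"jaw":0,"offset":[0,2,0],"rot":[0,0,0]}
    - {"jaw":0,"offset":[0,0,1.5],"rot":[0,0,0]}
    - {"jaw":0,"offset":[0,0,1],"rot":[0,0,0]}
    - {"jaw":0,"offset":[0,0,0],"rot":[0,0,0]}
    - {"jaw":0,"offset":[0,0,0],"rot":[0,0,0]}

```text
time_s: 14.0
eef_pos: [0.5624, -0.0892, 0.0428]
eef_rot: [0.002, 1.0, 0.026, 0.002]
wrist_force: [-4.3, -5.7, 12.3]
opening: 0.199
grasp_force: 58.9
```

Run:
```python
from h import *
to([.5622,-.0893,.0415],2.7)
```

```text
t 14.0 pos [ 0.5624 -0.0892  0.0428] yaw 2.96 tilt 0.27 off [-0.2  0.1  1.3] rv [ 0.2  -0.19  0.26] op 0.199 gf 58.9 wf [-4.3 -5.7 12.3]
```

>>> apply_moves:
  moves:
    - {"jaw":0.4,"offset":[0,1,0],"rot":[0,0,0]}
    - {"jaw":0.4,"offset":[0,0,0],"rot":[0,0,0]}
    - {"jaw":0.4,"offset":[0,0,0],"rot":[0,0,0]}
    - {"jaw":0.4,"offset":[0,0,-40],"rot":[0,0,0]}
    - {"jaw":0.4,"offset":[0,0,-40],"rot":[0,0,0]}

```text
time_s: 14.62
eef_pos: [0.5601, -0.0882, 0.1201]
eef_rot: [-0.001, 1.0, 0.025, -0.001]
wrist_force: [0.3, -0.7, -0.5]
opening: 0.399
grasp_force: 0.0
```

>>> apply_moves:
  moves:
    - {"jaw":0.4,"offset":[0,0,-20],"rot":[0,0,0]}
    - {"jaw":0.4,"offset":[-60,-20,0],"rot":[0,0,-10]}
    - {"jaw":0.4,"offset":[-35,-50,0],"rot":[0,0,-10]}
    - {"jaw":0.4,"offset":[0,-60,0],"rot":[0,0,-10]}
    - {"jaw":0.4,"offset":[0,-60,0],"rot":[0,0,-10]}

```text
time_s: 15.25
eef_pos: [0.3984, 0.0759, 0.1401]
eef_rot: [-0.0, 0.93, 0.368, 0.0]
wrist_force: [0.5, 0.6, 0.1]
opening: 0.4
grasp_force: 0.0
```

```bash
cat >> h.py <<'E'
F=np.array([.5622,-.0893]); FY=2.7
def infix(P):
    c,s=np.cos(np.radians(FY)),np.sin(np.radians(FY)); q=np.atleast_2d(P).copy(); xy=q[:,:2]-F; q[:,0]=xy@[c,s]; q[:,1]=xy@[-s,c]; return q
def wor(x,y):
    c,s=np.cos(np.radians(FY)),np.sin(np.radians(FY)); return F+[c*x-s*y,s*x+c*y]
def balls():
    """black balls in the fixture area, in fixture frame, + bar end/boss"""
    im,d,o=look("top","bar_0_ball","bar_0",thr=.3)
    Pa,_=cloud("top",d,np.ones_like(d,bool)); 
    m=np.zeros(d.shape,bool)
    for b in o["bar_0"]+o["bar_0_ball"]:
        P,px=cloud("top",d,b["region"])
        q=infix(P)
        if len(q)<30 or abs(np.median(q[:,0]))>60e-3+.05 or abs(np.median(q[:,1]))>.1: continue
        g=im[px[:,1],px[:,0]].max(1); k=(g<70)&(q[:,0]<-.06)
        print(round(b["score"],2),np.round(b["position"]),len(q),"x",q[:,0].min().round(4),q[:,0].max().round(4),"dark",k.sum(),q[k].mean(0).round(4) if k.any() else None, "ball px",px[k].mean(0).round(1) if k.any() else None)
    return im
E
python3 - <<'E'
from h import *
to([.45,-.05,.12],90)
im=balls(); cv2.imwrite("pics/e.png",cv2.resize(im[150:280,310:470,::-1],None,fx=5,fy=4.5))
E
```

```text
t 15.25 pos [0.3984 0.0759 0.1401] yaw 43.18 tilt 0.05 off [-48.6 127.2  20.1] rv [ 3.000e-02 -4.000e-02 -4.682e+01] op 0.4 gf 0.0 wf [0.5 0.6 0.1]
0.69 [398. 220.] 410 x -0.0936 0.0622 dark 13 [-0.0895  0.0362  0.0613] ball px [382.6 253.4]
```

View pics/e.png

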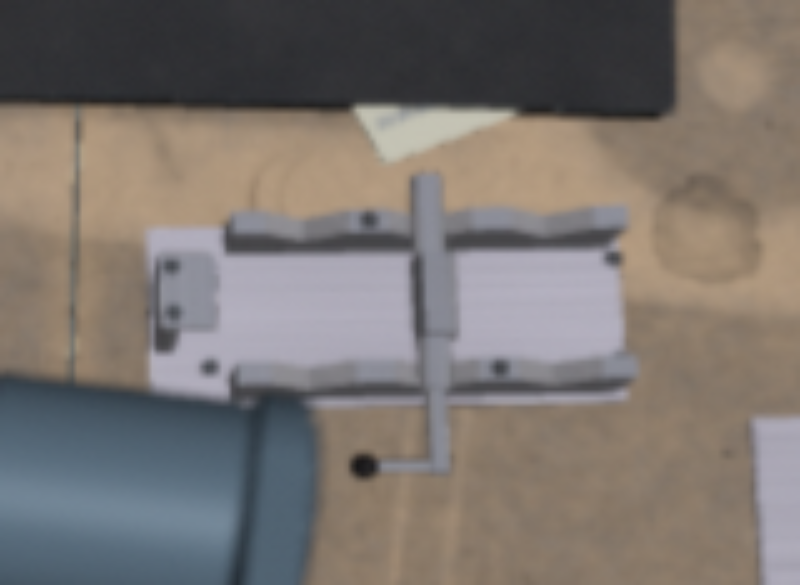

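The crop shows the bar seated in the middle groove, with its ball at about (364,466), sideways to the hook side. The pins are at (368,219) and (500,367).

Run:
```python
from h import *
w=wor(-.0895,.0362); print(w); to([*w,.11],92.7)
a=np.radians([3,15,30,45,60,75,90]); p=np.c_[36*np.cos(a),36*np.sin(a)]; print(np.diff(p,axis=0).round(1))
```

```text
[ 0.4710941  -0.05735621]
t 15.4 pos [0.3976 0.0767 0.1398] yaw 43.17 tilt 0.04 off [-38.  148.1  29.7] rv [-4.000e-02 -1.000e-02 -4.953e+01] op 0.401 gf 0.0 wf [ 0.4 -0.2  0.6]
[[-1.2  7.4]
 [-3.6  8.7]
 [-5.7  7.5]
 [-7.5  5.7]
 [-8.7  3.6]
 [-9.3  1.2]]
```

>>> apply_moves:
  moves:
    - {"jaw":0.4,"offset":[0,0,0],"rot":[0,0,-10]}
    - {"jaw":0.4,"offset":[0,0,0],"rot":[0,0,-10]}
    - {"jaw":0.4,"offset":[0,0,0],"rot":[0,0,-10]}
    - {"jaw":0.4,"offset":[0,0,0],"rot":[0,0,-10]}
    - {"jaw":0.4,"offset":[0,0,0],"rot":[0,0,-9.5]}

```text
time_s: 16.02
eef_pos: [0.4002, 0.0736, 0.1401]
eef_rot: [0.0, 0.691, 0.723, 0.0]
wrist_force: [-0.2, -0.1, -0.9]
opening: 0.403
grasp_force: 0.0
```

Run:
```python
from h import *
w=wor(-.0895,.0362); to([*w,.033],92.7)
```

```text
t 16.02 pos [0.4002 0.0736 0.1401] yaw 92.59 tilt 0.03 off [-134.    64.9  107.2] rv [ 0.02  0.02 -0.11] op 0.403 gf 0.0 wf [-0.2 -0.1 -0.9]
```

>>> apply_moves:
  moves:
    - {"jaw":0.4,"offset":[-45,22,15],"rot":[0,0,0]}
    - {"jaw":0.4,"offset":[-45,22,15],"rot":[0,0,0]}
    - {"jaw":0.4,"offset":[-44,21,0],"rot":[0,0,0]}
    - {"jaw":0.4,"offset":[0,0,0],"rot":[0,0,0]}
    - {"jaw":0.4,"offset":[0,0,0],"rot":[0,0,0]}

```text
time_s: 16.65
eef_pos: [0.4696, -0.0571, 0.1097]
eef_rot: [-0.001, 0.693, 0.721, -0.0]
wrist_force: [0.7, 0.7, 0.2]
opening: 0.403
grasp_force: 0.0
```

Run:
```python
from h import *
w=wor(-.0895,.0362); to([*w,.033],92.7)
```

```text
t 16.65 pos [ 0.4696 -0.0571  0.1097] yaw 92.28 tilt 0.06 off [-0.3  1.5 76.7] rv [-0.05 -0.03 -0.42] op 0.403 gf 0.0 wf [0.7 0.7 0.2]
```

>>> apply_moves:
  moves:
    - {"jaw":0.4,"offset":[0,1.5,40],"rot":[0,0,0]}
    - {"jaw":0.4,"offset":[0,0,25],"rot":[0,0,0]}
    - {"jaw":0.4,"offset":[0,0,11.5],"rot":[0,0,0]}
    - {"jaw":0.3,"offset":[0,0,0],"rot":[0,0,0]}
    - {"jaw":0.0,"offset":[0,0,0],"rot":[0,0,0]}

```text
time_s: 17.27
eef_pos: [0.4721, -0.0565, 0.0346]
eef_rot: [0.001, 0.692, 0.722, 0.0]
wrist_force: [-0.9, 1.0, 0.5]
opening: 0.12
grasp_force: 58.6
```

>>> apply_moves:
  moves:
    - {"jaw":0,"offset":[0,0,0],"rot":[0,0,0]}
    - {"jaw":0,"offset":[0,0,0],"rot":[0,0,0]}
    - {"jaw":0,"offset":[-1.2,0,-7.4],"rot":[0,0,0]}
    - {"jaw":0,"offset":[-3.6,0,-8.7],"rot":[0,0,0]}
    - {"jaw":0,"offset":[0,0,0],"rot":[0,0,0]}

```text
time_s: 17.9
eef_pos: [0.4723, -0.0622, 0.0507]
eef_rot: [0.001, 0.692, 0.722, 0.0]
wrist_force: [0.6, -0.8, 0.3]
opening: 0.121
grasp_force: 58.5
```

Run:
```python
from h import *
w=wor(-.0895,.0362-.0048); to([*w,.033+.0161],92.7)
```

```text
t 17.9 pos [ 0.4723 -0.0622  0.0507] yaw 92.37 tilt 0.11 off [ 0.  -1.   1.6] rv [ 0.1   0.06 -0.33] op 0.121 gf 58.5 wf [ 0.6 -0.8  0.3]
```

>>> apply_moves:
  moves:
    - {"jaw":0,"offset":[-5.7,0,-7.5],"rot":[0,0,0]}
    - {"jaw":0,"offset":[-7.5,0,-5.7],"rot":[0,0,0]}
    - {"jaw":0,"offset":[-8.7,0,-3.6],"rot":[0,0,0]}
    - {"jaw":0,"offset":[-9.3,0,-1.2],"rot":[0,0,0]}
    - {"jaw":0,"offset":[0,0,0],"rot":[0,0,0]}

```text
time_s: 18.52
eef_pos: [0.4729, -0.0933, 0.0676]
eef_rot: [-0.0, 0.693, 0.721, -0.0]
wrist_force: [0.0, 0.7, -1.8]
opening: 0.117
grasp_force: 58.6
```

Run:
```python
from h import *
w=wor(-.0895,0); to([*w,.0685],92.7)
```

```text
t 18.52 pos [ 0.4729 -0.0933  0.0676] yaw 92.33 tilt 0.0 off [-0.2 -0.1 -0.9] rv [-0.   -0.   -0.37] op 0.117 gf 58.6 wf [ 0.   0.7 -1.8]
```

>>> apply_moves:
  moves:
    - {"jaw":0.4,"offset":[0,0,0],"rot":[0,0,0]}
    - {"jaw":0.4,"offset":[0,0,0],"rot":[0,0,0]}
    - {"jaw":0.4,"offset":[0,0,-30],"rot":[0,0,0]}
    - {"jaw":0.5,"offset":[0,0,-50],"rot":[0,0,0]}
    - {"jaw":0.6,"offset":[50,0,0],"rot":[0,0,10]}

```text
time_s: 19.15
eef_pos: [0.4746, -0.045, 0.1522]
eef_rot: [0.004, 0.755, 0.656, 0.002]
wrist_force: [1.2, 1.4, -0.9]
opening: 0.598
grasp_force: 0.0
```

>>> apply_moves:
  moves:
    - {"jaw":0.6,"offset":[60,0,0],"rot":[0,0,10]}
    - {"jaw":0.6,"offset":[60,0,0],"rot":[0,0,10]}
    - {"jaw":0.6,"offset":[60,0,0],"rot":[0,0,10]}
    - {"jaw":0.6,"offset":[50,0,0],"rot":[0,0,10]}
    - {"jaw":0.6,"offset":[0,0,0],"rot":[0,0,10]}

```text
time_s: 19.77
eef_pos: [0.5498, 0.1597, 0.1477]
eef_rot: [-0.0, 0.955, 0.296, 0.001]
wrist_force: [-0.1, -0.4, -0.2]
opening: 0.598
grasp_force: 0.0
```

Run:
```python
from h import *
to([.632,.258,.08],20)
im=balls()
for b in bars(): print(b)
cv2.imwrite("pics/f.png",cv2.resize(im[150:280,310:470,::-1],None,fx=4,fy=4))
```

```text
t 19.77 pos [0.5498 0.1597 0.1477] yaw 34.43 tilt 0.07 off [123.3 -34.6  67.8] rv [-1.000e-02 -7.000e-02  1.443e+01] op 0.598 gf 0.0 wf [-0.1 -0.4 -0.2]
0.88 [394. 219.] 439 x -0.0979 0.0623 dark 20 [-0.0916  0.0003  0.0909] ball px [400.  252.2]
0.82 [394. 218.] 464 x -0.0979 0.0623 dark 21 [-0.0916 -0.0001  0.0908] ball px [400.2 252.2]
{'c': array([ 0.5335, -0.0897]), 'head': np.float32(-176.51), 'side': np.float64(1.0), 'L': np.float64(0.1666), 'z': np.float64(0.0966), 'score': 0.91, 'ball': array([ 0.5664, -0.1097,  0.0099]), 'px': array([398., 218.])}
{'c': array([0.4641, 0.3709]), 'head': np.float32(1.62), 'side': np.float64(-1.0), 'L': np.float64(0.1529), 'z': np.float64(0.0304), 'score': 0.83, 'ball': array([0.3754, 0.3378, 0.013 ]), 'px': array([201., 257.])}
```

View pics/f.png

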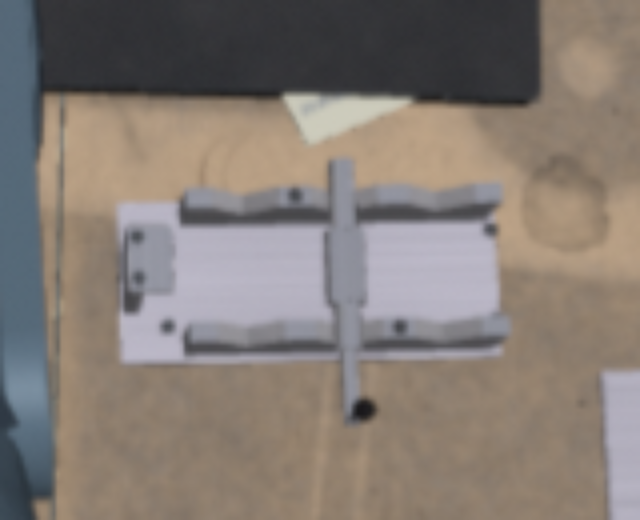

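The crop shows the first bar in the middle groove with its flat up, the ball at (362,409), leaning only by parallax.

>>> apply_moves:
  moves:
    - {"jaw":0.6,"offset":[0,0,0],"rot":[0,0,7.2]}
    - {"jaw":0.6,"offset":[0,0,0],"rot":[0,0,7.2]}
    - {"jaw":0.6,"offset":[37,-21,20],"rot":[0,0,0]}
    - {"jaw":0.6,"offset":[37,-21,20],"rot":[0,0,0]}
    - {"jaw":0.6,"offset":[37,-22,25],"rot":[0,0,0]}

```text
time_s: 20.65
eef_pos: [0.6324, 0.2548, 0.0831]
eef_rot: [-0.0, 0.985, 0.175, 0.001]
wrist_force: [-0.3, -0.4, 0.3]
opening: 0.602
grasp_force: 0.0
```

Run:
```python
from h import *
to([.632,.258,.0035],20)
for b in bars("scene",thr=.3): print(b)
im,d=ctrl.camera("scene"); cv2.imwrite("pics/g.png",cv2.resize(im[150:300,230:430,::-1],None,fx=3,fy=3))
```

```text
t 20.65 pos [0.6324 0.2548 0.0831] yaw 20.18 tilt 0.1 off [ 0.6 -3.2 79.6] rv [ 0.02 -0.1   0.18] op 0.602 gf 0.0 wf [-0.3 -0.4  0.3]
no arm [418.6, 273.8]
{'c': array([ 0.5597, -0.0929]), 'head': np.float32(2.11), 'side': np.float64(1.0), 'L': np.float64(0.1591), 'z': np.float64(0.0924), 'score': 0.95, 'ball': array([ 0.5933, -0.0525,  0.0078]), 'px': array([419., 274.])}
{'c': array([0.6343, 0.254 ]), 'head': np.float32(18.87), 'side': np.float64(1.0), 'L': np.float64(0.1564), 'z': np.float64(0.0259), 'score': 0.76, 'ball': array([0.5491, 0.2591, 0.0074]), 'px': array([318., 229.])}
```

View pics/g.png

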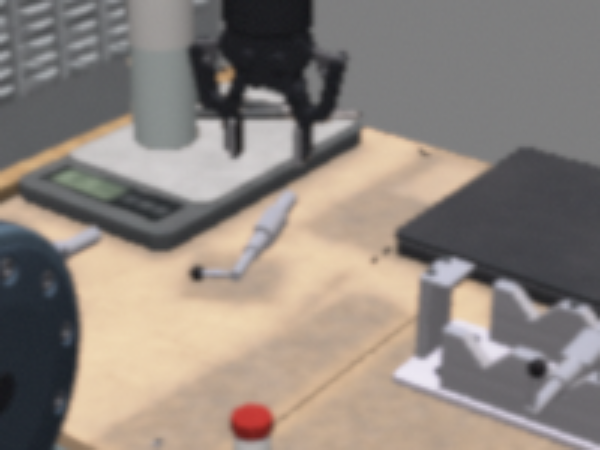

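The crop shows the second bar unmoved at about (265,225) with its ball at (197,272). The scale's edge is close to its left side, so I'll check that gap.

Run:
```python
from h import *
im,d=ctrl.camera("scene"); P,_=cloud("scene",d,np.ones_like(d,bool))
for x in np.arange(.56,.72,.02):
    k=(abs(P[:,0]-x)<.008)&(P[:,2]>.008)&(P[:,2]<.045)&(P[:,1]>.28)&(P[:,1]<.36); print(round(x,2),np.sort(P[k][:,1])[:6].round(3))
```

```text
0.56 [0.302 0.303 0.303 0.303 0.304 0.305]
0.58 [0.304 0.304 0.304 0.304 0.305 0.305]
0.6 [0.304 0.304 0.305 0.305 0.305 0.306]
0.62 [0.304 0.304 0.304 0.304 0.304 0.305]
0.64 [0.302 0.303 0.304 0.304 0.304 0.304]
0.66 [0.303 0.304 0.304 0.304 0.304 0.305]
0.68 [0.281 0.303 0.303 0.304 0.304 0.304]
0.7 [0.282 0.304 0.304 0.304 0.305 0.305]
```

>>> apply_moves:
  moves:
    - {"jaw":0.42,"offset":[0.5,-2.5,20],"rot":[0,0,0]}
    - {"jaw":0.42,"offset":[0,0,25],"rot":[0,0,0]}
    - {"jaw":0.42,"offset":[0,0,24],"rot":[0,0,0]}
    - {"jaw":0.42,"offset":[0,0,10.5],"rot":[0,0,0]}
    - {"jaw":0.42,"offset":[0,0,0],"rot":[0,0,0]}

```text
time_s: 21.48
eef_pos: [0.6298, 0.2569, 0.0023]
eef_rot: [0.0, 0.985, 0.175, -0.001]
wrist_force: [-0.5, -0.4, 0.0]
opening: 0.425
grasp_force: 0.0
```

>>> apply_moves:
  moves:
    - {"jaw":0,"offset":[0,0,0],"rot":[0,0,0]}
    - {"jaw":0,"offset":[0,0,0],"rot":[0,0,0]}
    - {"jaw":0,"offset":[0,0,0],"rot":[0,0,0]}
    - {"jaw":0,"offset":[0,0,0],"rot":[0,0,0]}
    - {"jaw":0,"offset":[0,0,-15],"rot":[0,0,0]}

```text
time_s: 22.1
eef_pos: [0.6287, 0.257, 0.017]
eef_rot: [-0.0, 0.985, 0.175, -0.002]
wrist_force: [0.4, -0.7, -1.8]
opening: 0.204
grasp_force: 58.8
```

Run:
```python
from h import *
w=wor(.0,.058);print(w); to([*w,.12],2.7)
```

```text
[ 0.55946783 -0.03136439]
t 22.1 pos [0.6287 0.257  0.017 ] yaw 20.12 tilt 0.23 off [-164.6  246.9 -102.6] rv [-1.000e-02  2.300e-01  1.742e+01] op 0.204 gf 58.8 wf [ 0.4 -0.7 -1.8]
```

>>> apply_moves:
  moves:
    - {"jaw":0,"offset":[0,0,-50],"rot":[0,0,0]}
    - {"jaw":0,"offset":[0,0,-53],"rot":[0,0,8.7]}
    - {"jaw":0,"offset":[0,0,0],"rot":[0,0,8.7]}
    - {"jaw":0,"offset":[-14,47,0],"rot":[0,0,0]}
    - {"jaw":0,"offset":[-14,47,0],"rot":[0,0,0]}

```text
time_s: 22.72
eef_pos: [0.606, 0.1617, 0.1216]
eef_rot: [-0.0, 1.0, 0.025, -0.0]
wrist_force: [1.4, -1.1, -1.9]
opening: 0.205
grasp_force: 59.0
```

>>> apply_moves:
  moves:
    - {"jaw":0,"offset":[-14,47,0],"rot":[0,0,0]}
    - {"jaw":0,"offset":[-14,47,0],"rot":[0,0,0]}
    - {"jaw":0,"offset":[-14,47,0],"rot":[0,0,0]}
    - {"jaw":0,"offset":[-14,47,0],"rot":[0,0,0]}
    - {"jaw":0,"offset":[0,0,0],"rot":[0,0,0]}

```text
time_s: 23.35
eef_pos: [0.5591, -0.0312, 0.1216]
eef_rot: [0.0, 1.0, 0.022, -0.0]
wrist_force: [-0.3, 1.3, -2.1]
opening: 0.205
grasp_force: 59.2
```

Run:
```python
from h import *
w=wor(-.002,.058); to([*w,.0403],2.7)
```

```text
t 23.35 pos [ 0.5591 -0.0312  0.1216] yaw 2.47 tilt 0.03 off [-1.6  0.2 81.3] rv [ 0.02  0.03 -0.23] op 0.205 gf 59.2 wf [-0.3  1.3 -2.1]
```

>>> apply_moves:
  moves:
    - {"jaw":0,"offset":[-1.5,0,35],"rot":[0,0,-0.2]}
    - {"jaw":0,"offset":[0,0,30],"rot":[0,0,0]}
    - {"jaw":0,"offset":[0,0,10],"rot":[0,0,0]}
    - {"jaw":0,"offset":[0,0,5],"rot":[0,0,0]}
    - {"jaw":0,"offset":[0,0,1],"rot":[0,0,0]}

```text
time_s: 23.98
eef_pos: [0.5597, -0.0308, 0.0434]
eef_rot: [0.002, 1.0, 0.026, 0.001]
wrist_force: [-9.9, -11.1, 18.7]
opening: 0.203
grasp_force: 58.6
```

Run:
```python
from h import *
w=wor(-.002,.058); to([*w,.0403],2.7)
```

```text
t 23.98 pos [ 0.5597 -0.0308  0.0434] yaw 2.99 tilt 0.28 off [-2.3  0.5  3.1] rv [ 0.27 -0.06  0.29] op 0.203 gf 58.6 wf [ -9.9 -11.1  18.7]
```

>>> apply_moves:
  moves:
    - {"jaw":0,"offset":[0,1.5,0],"rot":[0,0,0]}
    - {"jaw":0,"offset":[0,0,0],"rot":[0,0,0]}
    - {"jaw":0.4,"offset":[0,0,0],"rot":[0,0,0]}
    - {"jaw":0.4,"offset":[0,0,0],"rot":[0,0,0]}
    - {"jaw":0.4,"offset":[0,0,0],"rot":[0,0,0]}

```text
time_s: 24.6
eef_pos: [0.5586, -0.0295, 0.0403]
eef_rot: [-0.0, 1.0, 0.026, 0.0]
wrist_force: [0.1, -0.1, 0.0]
opening: 0.397
grasp_force: 0.0
```

>>> apply_moves:
  moves:
    - {"jaw":0.4,"offset":[0,0,-40],"rot":[0,0,0]}
    - {"jaw":0.4,"offset":[0,0,-55],"rot":[0,0,0]}
    - {"jaw":0.4,"offset":[-60,-20,0],"rot":[0,0,-10]}
    - {"jaw":0.4,"offset":[-35,-50,0],"rot":[0,0,-10]}
    - {"jaw":0.4,"offset":[0,-60,0],"rot":[0,0,-10]}

```text
time_s: 25.22
eef_pos: [0.4276, 0.0835, 0.1351]
eef_rot: [-0.0, 0.959, 0.285, -0.0]
wrist_force: [1.8, 0.4, -0.3]
opening: 0.398
grasp_force: 0.0
```

>>> apply_moves:
  moves:
    - {"jaw":0.4,"offset":[0,-50,0],"rot":[0,0,-10]}
    - {"jaw":0.4,"offset":[0,0,0],"rot":[0,0,-10]}
    - {"jaw":0.4,"offset":[0,0,0],"rot":[0,0,-10]}
    - {"jaw":0.4,"offset":[0,0,0],"rot":[0,0,-10]}
    - {"jaw":0.4,"offset":[0,0,0],"rot":[0,0,-10]}

```text
time_s: 25.85
eef_pos: [0.4023, 0.1252, 0.1352]
eef_rot: [-0.0, 0.747, 0.664, 0.0]
wrist_force: [-0.4, -0.2, -1.0]
opening: 0.397
grasp_force: 0.0
```

Run:
```python
from h import *
im=balls(); w=wor(-.0895,.094); to([*w,.11],92.7)
cv2.imwrite("pics/i.png",cv2.resize(im[150:280,310:470,::-1],None,fx=4,fy=4))
```

```text
0.9 [397. 220.] 491 x -0.0979 0.0627 dark 22 [-0.0914 -0.0003  0.0908] ball px [400.3 252.1]
0.71 [370. 220.] 474 x -0.0921 0.0659 dark 20 [-0.0872  0.094   0.0604] ball px [357.6 253. ]
0.85 [394. 220.] 465 x -0.0979 0.0627 dark 21 [-0.0916 -0.0001  0.0907] ball px [400.2 252.2]
t 26.0 pos [0.4024 0.125  0.1352] yaw 82.76 tilt 0.01 off [-115.4   81.2   25.2] rv [-0.01 -0.01 -9.94] op 0.4 gf 0.0 wf [-0.  -0.7 -0.2]
```

View pics/i.png

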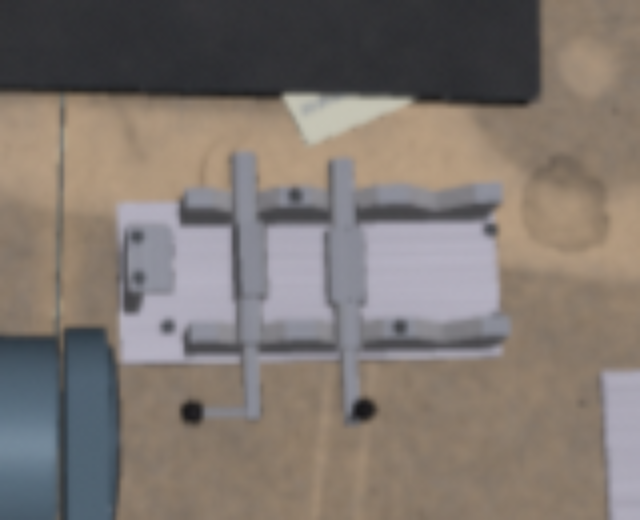

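The crop shows the second bar in groove 0 with its ball sideways at (192,411), and the first bar's ball still up at (362,409).

>>> apply_moves:
  moves:
    - {"jaw":0.4,"offset":[0,0,0],"rot":[0,0,-9.9]}
    - {"jaw":0.4,"offset":[-45,33,0],"rot":[0,0,0]}
    - {"jaw":0.4,"offset":[-40,33,12],"rot":[0,0,0]}
    - {"jaw":0.4,"offset":[-13,34,12],"rot":[0,0,0]}
    - {"jaw":0.4,"offset":[0,0,0],"rot":[0,0,0]}

```text
time_s: 26.62
eef_pos: [0.5083, 0.0307, 0.1102]
eef_rot: [-0.001, 0.691, 0.722, -0.0]
wrist_force: [-0.3, 0.4, -0.0]
opening: 0.398
grasp_force: 0.0
```

Run:
```python
from h import *
w=wor(-.0878,.094); to([*w,.033],92.7)
```

```text
t 26.62 pos [0.5083 0.0307 0.1102] yaw 92.51 tilt 0.07 off [-28.6 -39.4  77.2] rv [-0.07 -0.02 -0.19] op 0.398 gf 0.0 wf [-0.3  0.4 -0. ]
```

>>> apply_moves:
  moves:
    - {"jaw":0.4,"offset":[-28.5,-39.5,0],"rot":[0,0,0]}
    - {"jaw":0.4,"offset":[0,0,40],"rot":[0,0,0]}
    - {"jaw":0.4,"offset":[0,0,25],"rot":[0,0,0]}
    - {"jaw":0.4,"offset":[0,0,12],"rot":[0,0,0]}
    - {"jaw":0.3,"offset":[0,0,0],"rot":[0,0,0]}

```text
time_s: 27.25
eef_pos: [0.4684, 0.002, 0.034]
eef_rot: [-0.001, 0.69, 0.724, -0.0]
wrist_force: [-0.8, -0.5, 0.6]
opening: 0.3
grasp_force: 0.0
```

Run:
```python
from h import *
w=wor(-.0878,.094); to([*w,.033],92.7)
```

```text
t 27.25 pos [0.4684 0.002  0.034 ] yaw 92.8 tilt 0.09 off [-1.6  1.6  1. ] rv [-0.08 -0.03  0.1 ] op 0.3 gf 0.0 wf [-0.8 -0.5  0.6]
```

>>> apply_moves:
  moves:
    - {"jaw":0.3,"offset":[-1.5,1.5,0],"rot":[0,0,0]}
    - {"jaw":0.0,"offset":[0,0,0],"rot":[0,0,0]}
    - {"jaw":0.0,"offset":[0,0,0],"rot":[0,0,0]}
    - {"jaw":0,"offset":[-1.2,0,-7.4],"rot":[0,0,0]}
    - {"jaw":0,"offset":[-3.6,0,-8.7],"rot":[0,0,0]}

```text
time_s: 27.88
eef_pos: [0.4706, -0.0048, 0.0508]
eef_rot: [-0.0, 0.689, 0.724, -0.0]
wrist_force: [-0.3, -0.9, -1.1]
opening: 0.119
grasp_force: 58.4
```

>>> apply_moves:
  moves:
    - {"jaw":0,"offset":[-5.7,0,-7.5],"rot":[0,0,0]}
    - {"jaw":0,"offset":[-7.5,0,-5.7],"rot":[0,0,0]}
    - {"jaw":0,"offset":[-8.7,0,-3.6],"rot":[0,0,0]}
    - {"jaw":0,"offset":[-8.5,0,-1.2],"rot":[0,0,0]}
    - {"jaw":0,"offset":[0,0,0],"rot":[0,0,0]}

```text
time_s: 28.5
eef_pos: [0.4724, -0.0358, 0.0683]
eef_rot: [-0.0, 0.69, 0.724, -0.0]
wrist_force: [0.1, -0.6, -0.8]
opening: 0.119
grasp_force: 58.5
```

Run:
```python
from h import *
w=wor(-.0878,.058); to([*w,.0685],92.7)
```

```text
t 28.5 pos [ 0.4724 -0.0358  0.0683] yaw 92.76 tilt 0.01 off [ 0.3 -0.7 -0.2] rv [-0.01 -0.    0.06] op 0.119 gf 58.5 wf [ 0.1 -0.6 -0.8]
```

>>> apply_moves:
  moves:
    - {"jaw":0.4,"offset":[0,0,0],"rot":[0,0,0]}
    - {"jaw":0.4,"offset":[0,0,0],"rot":[0,0,0]}
    - {"jaw":0.4,"offset":[0,0,-30],"rot":[0,0,0]}
    - {"jaw":0.5,"offset":[0,0,-50],"rot":[0,0,0]}
    - {"jaw":0.6,"offset":[50,1,0],"rot":[0,0,0]}

```text
time_s: 29.12
eef_pos: [0.4748, 0.0129, 0.1528]
eef_rot: [0.004, 0.691, 0.723, 0.002]
wrist_force: [0.1, -0.1, -0.5]
opening: 0.601
grasp_force: 0.0
```

>>> apply_moves:
  moves:
    - {"jaw":0.6,"offset":[59,2,0],"rot":[0,0,0]}
    - {"jaw":0.6,"offset":[59,2,0],"rot":[0,0,0]}
    - {"jaw":0.6,"offset":[59,2,0],"rot":[0,0,0]}
    - {"jaw":0.6,"offset":[59,2,0],"rot":[0,0,0]}
    - {"jaw":0.6,"offset":[59,2,0],"rot":[0,0,0]}

```text
time_s: 29.75
eef_pos: [0.466, 0.3123, 0.1485]
eef_rot: [0.0, 0.689, 0.725, 0.0]
wrist_force: [1.0, -0.7, 0.4]
opening: 0.599
grasp_force: 0.0
```

>>> apply_moves:
  moves:
    - {"jaw":0.6,"offset":[59,0,0],"rot":[0,0,10]}
    - {"jaw":0.6,"offset":[0,0,0],"rot":[0,0,10]}
    - {"jaw":0.6,"offset":[0,0,0],"rot":[0,0,10]}
    - {"jaw":0.6,"offset":[0,0,0],"rot":[0,0,10]}
    - {"jaw":0.6,"offset":[0,0,0],"rot":[0,0,10]}

```text
time_s: 30.38
eef_pos: [0.4632, 0.3693, 0.1481]
eef_rot: [-0.0, 0.932, 0.363, -0.0]
wrist_force: [0.2, -0.3, 0.2]
opening: 0.603
grasp_force: 0.0
```

>>> apply_moves:
  moves:
    - {"jaw":0.6,"offset":[0,0,0],"rot":[0,0,10]}
    - {"jaw":0.6,"offset":[0,0,0],"rot":[0,0,10]}
    - {"jaw":0.6,"offset":[0,0,0],"rot":[0,0,10]}
    - {"jaw":0.6,"offset":[0,0,0],"rot":[0,0,10]}
    - {"jaw":0.6,"offset":[0,0,0],"rot":[0,0,1.2]}

```text
time_s: 31.0
eef_pos: [0.4633, 0.3692, 0.1482]
eef_rot: [0.0, 1.0, 0.015, -0.0]
wrist_force: [0.1, 0.0, 0.3]
opening: 0.602
grasp_force: 0.0
```

Run:
```python
from h import *
im=balls(); to([.4642,.3707,.0035],1.5)
for b in bars(thr=.2)+bars("scene",thr=.2): print(b)
```

```text
0.98 [372. 216.] 444 x -0.0946 0.0637 dark 19 [-0.0887  0.0594  0.0929] ball px [374.1 251.4]
0.63 [397. 221.] 523 x -0.0978 0.0788 dark 21 [-0.0915 -0.0002  0.0902] ball px [400.2 252.2]
0.59 [395. 215.] 452 x -0.0978 0.0601 dark 20 [-0.0915  0.0001  0.0901] ball px [400.  252.2]
0.31 [388. 220.] 3567 x -0.0519 0.0635 dark 0 None ball px None
t 31.15 pos [0.4634 0.3691 0.1483] yaw 1.8 tilt 0.0 off [  0.8  -1.6 144.8] rv [0.  0.  0.3] op 0.593 gf 0.0 wf [-0.6 -0.1 -1.2]
no arm [373.1, 219.8]
no arm [397.8, 221.6]
no arm [419.5, 271.0]
no arm [399.0, 262.4]
{'c': array([ 0.5582, -0.0311]), 'head': np.float32(2.3), 'side': 0, 'L': np.float64(0.1566), 'z': np.float64(0.0961), 'score': 0.95, 'ball': None, 'px': array([373., 220.])}
{'c': array([ 0.5587, -0.0888]), 'head': np.float32(2.89), 'side': 0, 'L': np.float64(0.1596), 'z': np.float64(0.0971), 'score': 0.56, 'ball': None, 'px': array([398., 222.])}
{'c': array([ 0.5589, -0.0925]), 'head': np.float32(2.21), 'side': np.float64(1.0), 'L': np.float64(0.154), 'z': np.float64(0.0908), 'score': 0.93, 'ball': array([ 0.518 , -0.0692,  0.0271]), 'px': array([420., 271.])}
{'c': array([ 0.5596, -0.0352]), 'head': np.float32(1.46), 'side': np.float64(1.0), 'L': np.float64(0.1595), 'z': np.float64(0.0931), 'score': 0.82, 'ball': array([0.5586, 0.0019, 0.0161]), 'px': array([399., 262.])}
```

>>> apply_moves:
  moves:
    - {"jaw":0.6,"offset":[1,-1.5,50],"rot":[0,0,0.3]}
    - {"jaw":0.6,"offset":[0,0,50],"rot":[0,0,0]}
    - {"jaw":0.6,"offset":[0,0,25],"rot":[0,0,0]}
    - {"jaw":0.6,"offset":[0,0,15],"rot":[0,0,0]}
    - {"jaw":0.6,"offset":[0,0,4.5],"rot":[0,0,0]}

```text
time_s: 31.98
eef_pos: [0.4644, 0.3704, 0.0034]
eef_rot: [0.0, 1.0, 0.012, -0.0]
wrist_force: [0.4, -0.4, 1.1]
opening: 0.598
grasp_force: 0.0
```

>>> apply_moves:
  moves:
    - {"jaw":0,"offset":[0,0,0],"rot":[0,0,0]}
    - {"jaw":0,"offset":[0,0,0],"rot":[0,0,0]}
    - {"jaw":0,"offset":[0,0,0],"rot":[0,0,0]}
    - {"jaw":0,"offset":[0,0,0],"rot":[0,0,0]}
    - {"jaw":0,"offset":[0,0,-15],"rot":[0,0,0]}

```text
time_s: 32.6
eef_pos: [0.4633, 0.3697, 0.0183]
eef_rot: [0.001, 1.0, 0.012, -0.001]
wrist_force: [0.0, 0.5, -2.1]
opening: 0.206
grasp_force: 59.0
```

Run:
```python
from h import *
w=wor(0,-.058);print(w); to([*w,.12],2.7)
```

```text
[ 0.56493217 -0.14723561]
t 32.6 pos [0.4633 0.3697 0.0183] yaw 1.33 tilt 0.17 off [  89.3  519.4 -101.1] rv [ 0.09  0.15 -1.37] op 0.206 gf 59.0 wf [ 0.   0.5 -2.1]
```

>>> apply_moves:
  moves:
    - {"jaw":0,"offset":[0,0,-60],"rot":[0,0,-1.4]}
    - {"jaw":0,"offset":[0,0,-60],"rot":[0,0,0]}
    - {"jaw":0,"offset":[5,40,0],"rot":[0,0,0]}
    - {"jaw":0,"offset":[8,52,0],"rot":[0,0,0]}
    - {"jaw":0,"offset":[8,52,0],"rot":[0,0,0]}

```text
time_s: 33.22
eef_pos: [0.492, 0.2262, 0.1395]
eef_rot: [0.0, 1.0, 0.024, 0.0]
wrist_force: [0.9, 0.3, -2.8]
opening: 0.203
grasp_force: 59.1
```

>>> apply_moves:
  moves:
    - {"jaw":0,"offset":[8,52,0],"rot":[0,0,0]}
    - {"jaw":0,"offset":[8,52,0],"rot":[0,0,0]}
    - {"jaw":0,"offset":[8,52,0],"rot":[0,0,0]}
    - {"jaw":0,"offset":[8,52,0],"rot":[0,0,0]}
    - {"jaw":0,"offset":[8,52,0],"rot":[0,0,0]}

```text
time_s: 33.85
eef_pos: [0.5443, -0.0319, 0.1394]
eef_rot: [0.0, 1.0, 0.024, -0.0]
wrist_force: [1.1, 1.2, -2.0]
opening: 0.204
grasp_force: 59.1
```

>>> apply_moves:
  moves:
    - {"jaw":0,"offset":[8,52,0],"rot":[0,0,0]}
    - {"jaw":0,"offset":[8,52,0],"rot":[0,0,0]}
    - {"jaw":0,"offset":[0,13,0],"rot":[0,0,0]}
    - {"jaw":0,"offset":[0,0,0],"rot":[0,0,0]}
    - {"jaw":0,"offset":[0,0,0],"rot":[0,0,0]}

```text
time_s: 34.48
eef_pos: [0.5656, -0.1448, 0.1387]
eef_rot: [-0.0, 1.0, 0.024, -0.0]
wrist_force: [0.2, 0.3, -1.9]
opening: 0.204
grasp_force: 59.2
```

Run:
```python
from h import *
w=wor(0,-.058);print(w); to([*w,.0415],2.7)
```

```text
[ 0.56493217 -0.14723561]
t 34.48 pos [ 0.5656 -0.1448  0.1387] yaw 2.78 tilt 0.07 off [-0.7  2.5 97.2] rv [-0.05  0.05  0.08] op 0.204 gf 59.2 wf [ 0.2  0.3 -1.9]
```

>>> apply_moves:
  moves:
    - {"jaw":0,"offset":[-0.5,3.5,45],"rot":[0,0,0]}
    - {"jaw":0,"offset":[0,0,34],"rot":[0,0,0]}
    - {"jaw":0,"offset":[0,0,12],"rot":[0,0,0]}
    - {"jaw":0,"offset":[0,0,5],"rot":[0,0,0]}
    - {"jaw":0,"offset":[0,0,0],"rot":[0,0,0]}

```text
time_s: 35.1
eef_pos: [0.5646, -0.1462, 0.0442]
eef_rot: [-0.002, 1.0, 0.025, -0.002]
wrist_force: [-9.1, 9.6, 10.2]
opening: 0.194
grasp_force: 58.4
```

Run:
```python
from h import *
w=wor(0,-.058);print(w); to([*w,.0415],2.7)
```

```text
[ 0.56493217 -0.14723561]
t 35.1 pos [ 0.5646 -0.1462  0.0442] yaw 2.83 tilt 0.32 off [0.3 1.  2.7] rv [-0.25  0.21  0.13] op 0.194 gf 58.4 wf [-9.1  9.6 10.2]
```

>>> apply_moves:
  moves:
    - {"jaw":0,"offset":[0,-2,0],"rot":[0,0,0]}
    - {"jaw":0,"offset":[0,0,1],"rot":[0,0,0]}
    - {"jaw":0.4,"offset":[0,0,0],"rot":[0,0,0]}
    - {"jaw":0.4,"offset":[0,0,0],"rot":[0,0,0]}
    - {"jaw":0.4,"offset":[0,0,0],"rot":[0,0,0]}

```text
time_s: 35.72
eef_pos: [0.5662, -0.148, 0.0422]
eef_rot: [0.0, 1.0, 0.024, 0.0]
wrist_force: [-1.1, -0.8, 0.3]
opening: 0.399
grasp_force: 0.0
```

>>> apply_moves:
  moves:
    - {"jaw":0.4,"offset":[0,0,-40],"rot":[0,0,0]}
    - {"jaw":0.4,"offset":[0,0,-55],"rot":[0,0,0]}
    - {"jaw":0.4,"offset":[-60,0,0],"rot":[0,0,-10]}
    - {"jaw":0.4,"offset":[-40,45,0],"rot":[0,0,-10]}
    - {"jaw":0.4,"offset":[0,60,0],"rot":[0,0,-10]}

```text
time_s: 36.35
eef_pos: [0.4982, -0.2552, 0.1363]
eef_rot: [-0.001, 0.96, 0.279, -0.001]
wrist_force: [1.4, -1.2, -0.9]
opening: 0.4
grasp_force: 0.0
```

>>> apply_moves:
  moves:
    - {"jaw":0.4,"offset":[0,0,0],"rot":[0,0,-10]}
    - {"jaw":0.4,"offset":[0,0,0],"rot":[0,0,-10]}
    - {"jaw":0.4,"offset":[0,0,0],"rot":[0,0,-10]}
    - {"jaw":0.4,"offset":[0,0,0],"rot":[0,0,-10]}
    - {"jaw":0.4,"offset":[0,0,0],"rot":[0,0,-10]}

```text
time_s: 36.98
eef_pos: [0.5012, -0.2561, 0.1368]
eef_rot: [0.0, 0.752, 0.659, -0.0]
wrist_force: [0.3, -0.1, -0.6]
opening: 0.399
grasp_force: 0.0
```

Run:
```python
from h import *
im=balls(); w=wor(-.0895,-.094); to([*w,.11],92.7)
cv2.imwrite("pics/j.png",cv2.resize(im[150:300,310:510,::-1],None,fx=3.5,fy=3.5))
```

```text
0.86 [372. 216.] 440 x -0.0942 0.0659 dark 18 [-0.0889  0.0594  0.0918] ball px [374.  251.5]
0.69 [397. 219.] 493 x -0.0974 0.0633 dark 21 [-0.0915 -0.0002  0.0901] ball px [400.2 252.2]
0.57 [384. 223.] 3065 x -0.0524 0.0618 dark 0 None ball px None
0.74 [395. 217.] 524 x -0.0973 0.0785 dark 21 [-0.0915 -0.0002  0.0901] ball px [400.2 252.2]
t 37.12 pos [ 0.5012 -0.256   0.1368] yaw 81.94 tilt 0.0 off [ 64.6 -33.4  26.8] rv [  0.     0.   -10.76] op 0.402 gf 0.0 wf [-0.4  0.5  0.1]
```

View pics/j.png

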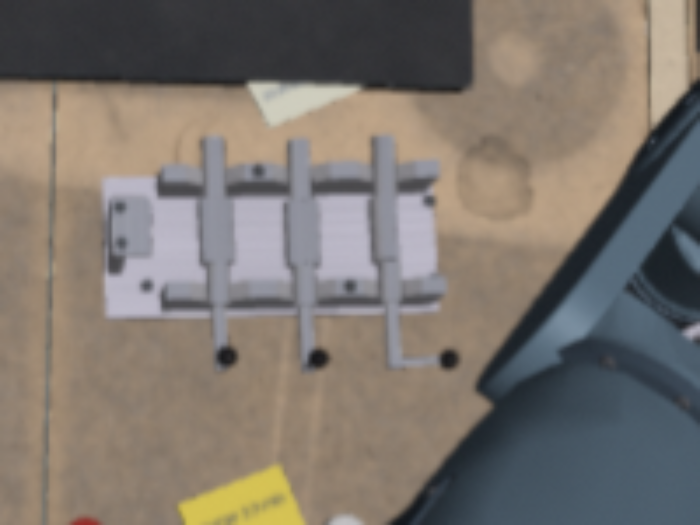

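The crop shows all three bars seated. The third bar's ball is sideways at about (449,358) in the crop, which is pixel (438.3,252.3). The other two balls are up.

Run:
```python
from h import *
for n,p in (("b1",(382.6,253.4)),("b2",(357.6,253.)),("b3",(438.3,252.3))): print(n,infix(at_z("top",[p],.054)).round(4))
w=wor(-.0875,-.094); to([*w,.11],92.7)
```

```text
b1 [[-0.0885  0.0353  0.054 ]]
b2 [[-0.0864  0.0936  0.054 ]]
b3 [[-0.0885 -0.0953  0.054 ]]
t 37.12 pos [ 0.5012 -0.256   0.1368] yaw 81.94 tilt 0.0 off [ 65.  -31.4  26.8] rv [  0.     0.   -10.76] op 0.402 gf 0.0 wf [-0.4  0.5  0.1]
```

>>> apply_moves:
  moves:
    - {"jaw":0.4,"offset":[0,0,0],"rot":[0,0,-5.4]}
    - {"jaw":0.4,"offset":[0,0,0],"rot":[0,0,-5.3]}
    - {"jaw":0.4,"offset":[0,0,0],"rot":[0,0,0]}
    - {"jaw":0.4,"offset":[0,0,0],"rot":[0,0,0]}
    - {"jaw":0.4,"offset":[0,0,0],"rot":[0,0,0]}

```text
time_s: 37.75
eef_pos: [0.5012, -0.2559, 0.1369]
eef_rot: [0.0, 0.69, 0.724, 0.0]
wrist_force: [0.3, -0.1, -0.3]
opening: 0.404
grasp_force: 0.0
```

Run:
```python
from h import *
w=wor(-.0875,-.094); to([*w,.033],92.7)
```

```text
t 37.75 pos [ 0.5012 -0.2559  0.1369] yaw 92.72 tilt 0.0 off [ 69.5 -18.7 103.9] rv [ 0.   -0.    0.02] op 0.404 gf 0.0 wf [ 0.3 -0.1 -0.3]
```

>>> apply_moves:
  moves:
    - {"jaw":0.4,"offset":[34,-10.5,14],"rot":[0,0,0]}
    - {"jaw":0.4,"offset":[34.5,-10,13],"rot":[0,0,0]}
    - {"jaw":0.4,"offset":[0,0,40],"rot":[0,0,0]}
    - {"jaw":0.4,"offset":[0,0,25],"rot":[0,0,0]}
    - {"jaw":0.4,"offset":[0,0,11.5],"rot":[0,0,0]}

```text
time_s: 38.38
eef_pos: [0.4766, -0.1879, 0.032]
eef_rot: [-0.001, 0.69, 0.724, -0.0]
wrist_force: [-0.2, 0.4, 0.3]
opening: 0.399
grasp_force: 0.0
```

Run:
```python
from h import *
w=wor(-.0893,-.0945); to([*w,.033],92.7)
```

```text
t 38.38 pos [ 0.4766 -0.1879  0.032 ] yaw 92.77 tilt 0.12 off [-0.   0.9 -1. ] rv [-0.1  -0.07  0.07] op 0.399 gf 0.0 wf [-0.2  0.4  0.3]
```

Same arc as before, mirrored in y.

>>> apply_moves:
  moves:
    - {"jaw":0.2,"offset":[0,1,-1],"rot":[0,0,0]}
    - {"jaw":0.0,"offset":[0,0,0],"rot":[0,0,0]}
    - {"jaw":0.0,"offset":[0,0,0],"rot":[0,0,0]}
    - {"jaw":0,"offset":[1.2,0,-7.4],"rot":[0,0,0]}
    - {"jaw":0,"offset":[3.6,0,-8.7],"rot":[0,0,0]}

```text
time_s: 39.0
eef_pos: [0.4781, -0.1835, 0.0512]
eef_rot: [0.0, 0.69, 0.724, 0.0]
wrist_force: [0.7, 1.4, -1.3]
opening: 0.121
grasp_force: 58.3
```

>>> apply_moves:
  moves:
    - {"jaw":0,"offset":[5.7,0,-7.5],"rot":[0,0,0]}
    - {"jaw":0,"offset":[7.5,0,-5.7],"rot":[0,0,0]}
    - {"jaw":0,"offset":[8.7,0,-3.6],"rot":[0,0,0]}
    - {"jaw":0,"offset":[8.8,0,-1.2],"rot":[0,0,0]}
    - {"jaw":0,"offset":[0,0,0],"rot":[0,0,0]}

```text
time_s: 39.62
eef_pos: [0.4765, -0.1523, 0.0684]
eef_rot: [-0.0, 0.689, 0.725, -0.0]
wrist_force: [0.7, 0.3, -2.0]
opening: 0.122
grasp_force: 58.3
```

Run:
```python
from h import *
w=wor(-.0893,-.058); to([*w,.0685],92.7)
```

```text
t 39.62 pos [ 0.4765 -0.1523  0.0684] yaw 92.87 tilt 0.01 off [ 0.8 -0.7 -0.1] rv [-0.01 -0.    0.17] op 0.122 gf 58.3 wf [ 0.7  0.3 -2. ]
```

>>> apply_moves:
  moves:
    - {"jaw":0,"offset":[0.8,0,0],"rot":[0,0,0]}
    - {"jaw":0.4,"offset":[0,0,0],"rot":[0,0,0]}
    - {"jaw":0.4,"offset":[0,0,0],"rot":[0,0,0]}
    - {"jaw":0.4,"offset":[0,0,-30],"rot":[0,0,0]}
    - {"jaw":0.4,"offset":[0,0,-50],"rot":[0,0,0]}

```text
time_s: 40.25
eef_pos: [0.4753, -0.1516, 0.1478]
eef_rot: [-0.002, 0.69, 0.724, -0.0]
wrist_force: [0.7, -0.6, 0.6]
opening: 0.395
grasp_force: 0.0
```

>>> apply_moves:
  moves:
    - {"jaw":0.5,"offset":[-55,0,0],"rot":[0,0,0]}
    - {"jaw":0.5,"offset":[-55,0,0],"rot":[0,0,0]}
    - {"jaw":0.5,"offset":[-55,0,0],"rot":[0,0,10]}
    - {"jaw":0.5,"offset":[0,0,0],"rot":[0,0,10]}
    - {"jaw":0.5,"offset":[0,0,0],"rot":[0,0,10]}

```text
time_s: 40.88
eef_pos: [0.4844, -0.3182, 0.1483]
eef_rot: [-0.0, 0.855, 0.518, 0.0]
wrist_force: [0.2, 0.4, 0.0]
opening: 0.502
grasp_force: 0.0
```

>>> apply_moves:
  moves:
    - {"jaw":0.5,"offset":[0,0,0],"rot":[0,0,10]}
    - {"jaw":0.5,"offset":[0,0,0],"rot":[0,0,10]}
    - {"jaw":0.5,"offset":[0,0,0],"rot":[0,0,10]}
    - {"jaw":0.5,"offset":[0,0,0],"rot":[0,0,10]}
    - {"jaw":0.5,"offset":[0,0,0],"rot":[0,0,10]}

```text
time_s: 41.5
eef_pos: [0.4847, -0.3172, 0.1485]
eef_rot: [0.0, 0.994, 0.109, 0.0]
wrist_force: [0.7, -0.1, -0.1]
opening: 0.5
grasp_force: 0.0
```

Run:
```python
from h import *
im=balls(); plate(); to([.4644,-.3708,.08],2.7)
o=ctrl.outline_of("top","bar_0"); print([(round(x["score"],2),np.round(x["position"])) for x in o])
cv2.imwrite("pics/k.png",cv2.resize(im[150:300,310:510,::-1],None,fx=3.5,fy=3.5))
```

```text
0.73 [397. 224.] 505 x -0.098 0.0597 dark 21 [-0.0916 -0.      0.0909] ball px [400.2 252.2]
0.7 [419. 215.] 496 x -0.0975 0.065 dark 20 [-0.0914 -0.0558  0.0905] ball px [424.6 251.7]
0.59 [370. 218.] 463 x -0.0948 0.065 dark 21 [-0.0886  0.0589  0.0918] ball px [374.2 251.4]
0.8 [394. 222.] 556 x -0.098 0.0629 dark 21 [-0.0916 -0.      0.0909] ball px [400.2 252.2]
plate top z 0.0067 slopes [ 0.003  -0.0023] rect ((464.1578369140625, -369.56329345703125), (100.36884307861328, 234.9151153564453), 2.2165355682373047)
t 41.75 pos [ 0.4847 -0.3171  0.1485] yaw 13.0 tilt 0.01 off [-31.9  47.7  68.5] rv [ 1.00e-02 -1.00e-02  1.03e+01] op 0.502 gf 0.0 wf [-0.  -0.5  0.5]
[(0.92, array([420., 218.])), (0.89, array([395., 220.])), (0.84, array([372., 219.])), (0.6, array([470., 258.])), (0.39, array([441., 299.]))]
```

View pics/k.png

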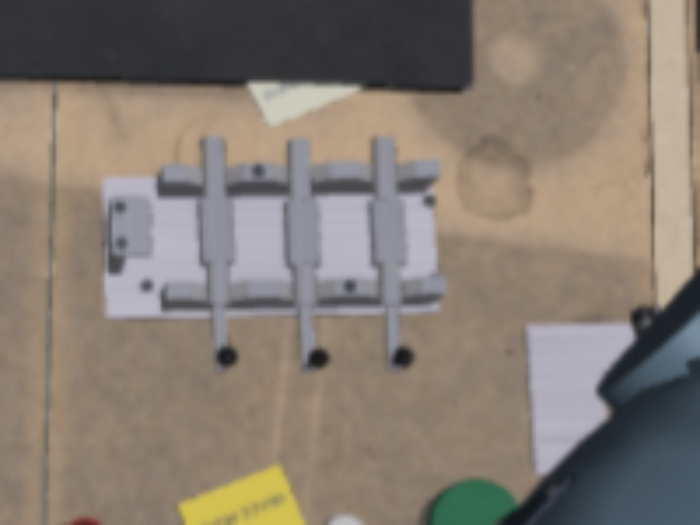

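The crop shows all three bars with their balls up at (227,356), (318,357) and (402,356). The plate is in its place at right.

>>> apply_moves:
  moves:
    - {"jaw":0.5,"offset":[0,0,0],"rot":[0,0,10.3]}
    - {"jaw":0.5,"offset":[-22,52,20],"rot":[0,0,0]}
    - {"jaw":0.5,"offset":[0,0,48],"rot":[0,0,0]}
    - {"jaw":0.5,"offset":[0,0,0],"rot":[0,0,0]}
    - {"jaw":0.5,"offset":[0,0,0],"rot":[0,0,0]}

```text
time_s: 42.42
eef_pos: [0.4656, -0.37, 0.0816]
eef_rot: [0.0, 1.0, 0.023, 0.0]
wrist_force: [0.8, 0.3, -0.3]
opening: 0.498
grasp_force: 0.0
```

Run:
```python
from h import *
to([.4647,-.3700,.0222],2.7)
```

```text
t 42.42 pos [ 0.4656 -0.37    0.0816] yaw 2.6 tilt 0.04 off [-0.9 -0.  59.4] rv [ 0.03 -0.03 -0.1 ] op 0.498 gf 0.0 wf [ 0.8  0.3 -0.3]
```

>>> apply_moves:
  moves:
    - {"jaw":0.5,"offset":[-0.5,0,35],"rot":[0,0,0]}
    - {"jaw":0.5,"offset":[0,0,20],"rot":[0,0,0]}
    - {"jaw":0.5,"offset":[0,0,4],"rot":[0,0,0]}
    - {"jaw":0.5,"offset":[0,0,0],"rot":[0,0,0]}
    - {"jaw":0,"offset":[0,0,0],"rot":[0,0,0]}

```text
time_s: 43.05
eef_pos: [0.4652, -0.3706, 0.0227]
eef_rot: [0.001, 1.0, 0.022, 0.001]
wrist_force: [0.3, 0.6, -0.2]
opening: 0.301
grasp_force: 0.0
```

>>> apply_moves:
  moves:
    - {"jaw":0,"offset":[0,0,0],"rot":[0,0,0]}
    - {"jaw":0,"offset":[0,0,0],"rot":[0,0,0]}
    - {"jaw":0,"offset":[0,0,0],"rot":[0,0,0]}
    - {"jaw":0,"offset":[0,0,0],"rot":[0,0,0]}
    - {"jaw":0,"offset":[0,0,0],"rot":[0,0,0]}

```text
time_s: 43.68
eef_pos: [0.4651, -0.3705, 0.0226]
eef_rot: [0.001, 1.0, 0.022, 0.001]
wrist_force: [-1.2, 1.1, 6.3]
opening: 0.123
grasp_force: 59.4
```

Run:
```python
from h import *
to([.4647,-.3700,.0222],2.7)
```

```text
t 43.67 pos [ 0.4651 -0.3705  0.0226] yaw 2.52 tilt 0.1 off [-0.4 -0.5  0.4] rv [ 0.08 -0.07 -0.18] op 0.123 gf 59.4 wf [-1.2  1.1  6.3]
```

>>> apply_moves:
  moves:
    - {"jaw":0,"offset":[0,0,-15],"rot":[0,0,0]}
    - {"jaw":0,"offset":[0,0,-35],"rot":[0,0,0]}
    - {"jaw":0,"offset":[0,0,-40],"rot":[0,0,0]}
    - {"jaw":0,"offset":[0,0,-25],"rot":[0,0,0]}
    - {"jaw":0,"offset":[0,0,0],"rot":[0,0,-0.2]}

```text
time_s: 44.3
eef_pos: [0.4655, -0.3711, 0.1391]
eef_rot: [0.002, 1.0, 0.024, 0.002]
wrist_force: [0.7, -0.3, -3.3]
opening: 0.125
grasp_force: 59.0
```

>>> apply_moves:
  moves:
    - {"jaw":0,"offset":[0,-35,0],"rot":[0,0,0]}
    - {"jaw":0,"offset":[0,-45,0],"rot":[0,0,0]}
    - {"jaw":0,"offset":[0,-45,0],"rot":[0,0,0]}
    - {"jaw":0,"offset":[30,-20,0],"rot":[0,0,0]}
    - {"jaw":0,"offset":[40,0,0],"rot":[0,0,0]}

```text
time_s: 44.92
eef_pos: [0.5265, -0.2191, 0.1346]
eef_rot: [-0.001, 1.0, 0.024, -0.002]
wrist_force: [1.1, -0.5, -3.2]
opening: 0.124
grasp_force: 59.2
```

>>> apply_moves:
  moves:
    - {"jaw":0,"offset":[40,0,0],"rot":[0,0,0]}
    - {"jaw":0,"offset":[0,-40,0],"rot":[0,0,0]}
    - {"jaw":0,"offset":[0,-35,0],"rot":[0,0,0]}
    - {"jaw":0,"offset":[0,0,0],"rot":[0,0,0]}
    - {"jaw":0,"offset":[0,0,0],"rot":[0,0,0]}

```text
time_s: 45.55
eef_pos: [0.5633, -0.1449, 0.1353]
eef_rot: [-0.0, 1.0, 0.024, -0.001]
wrist_force: [-0.6, 0.6, -3.6]
opening: 0.124
grasp_force: 59.5
```

Run:
```python
from h import *
w=wor(0,-.055); to([*w,.0811+.0075],2.7); plate()
im,d=ctrl.camera("scene"); cv2.imwrite("pics/l.png",cv2.resize(im[180:320,330:530,::-1],None,fx=3.5,fy=3.5))
```

```text
t 45.55 pos [ 0.5633 -0.1449  0.1353] yaw 2.75 tilt 0.1 off [ 1.6 -0.6 46.7] rv [-0.02  0.09  0.05] op 0.124 gf 59.5 wf [-0.6  0.6 -3.6]
plate top z 0.1195 slopes [-0.0022  0.0031] rect ((564.3381958007812, -142.61048889160156), (104.81369018554688, 229.34388732910156), 5.035125732421875)
```

View pics/l.png

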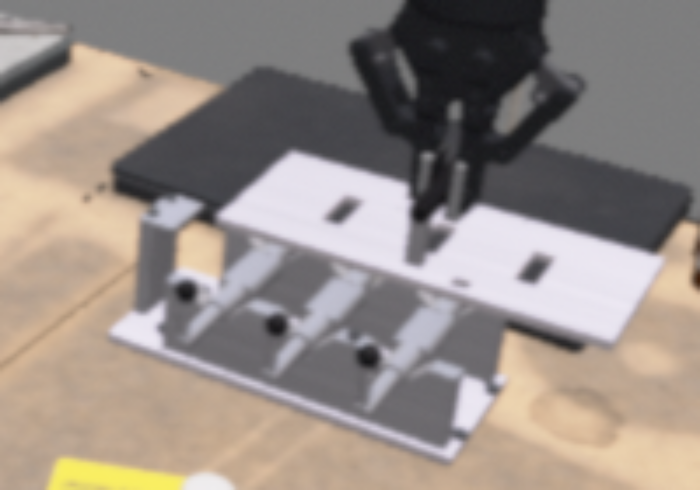

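The crop shows the plate held level above the rails and short of the hook, which is at about (170,215).

>>> apply_moves:
  moves:
    - {"jaw":0,"offset":[1.5,0,20],"rot":[0,0,0]}
    - {"jaw":0,"offset":[0,0,20],"rot":[0,0,0]}
    - {"jaw":0,"offset":[0,0,6.5],"rot":[0,0,0]}
    - {"jaw":0,"offset":[0,0,0],"rot":[0,0,0]}
    - {"jaw":0,"offset":[0,0,0],"rot":[0,0,0]}

```text
time_s: 46.32
eef_pos: [0.566, -0.1452, 0.0905]
eef_rot: [0.0, 1.0, 0.024, 0.001]
wrist_force: [0.2, 0.7, -3.7]
opening: 0.124
grasp_force: 59.4
```

Run:
```python
from h import *
w=wor(0.0005,0.0003); to([*w,.0811+.0075],2.7)
im,d,o=look("top","mask"); P,px=cloud("top",d,o["mask"][0]["region"]); z=np.median(P[:,2]); k=abs(P[:,2]-z)<.004; q=infix(P[k]); print("z",z)
# edges: per-y-bin extremes in x
for nm,f in(("xlo",np.min),("xhi",np.max)):
    ys=np.arange(-.16,.06,.006); pts=[(y,f(q[abs(q[:,1]-y)<.003,0])) for y in ys if (abs(q[:,1]-y)<.003).sum()>5]; pts=np.array(pts)
    m=np.median(pts[:,1]); pts=pts[abs(pts[:,1]-m)<.006]; s=np.polyfit(pts[:,0],pts[:,1],1); print(nm,len(pts),m.round(4),"yaw rel deg",np.degrees(-s[0]).round(2))
print("y range",q[:,1].min().round(4),q[:,1].max().round(4))
```

```text
t 46.33 pos [ 0.566  -0.1452  0.0905] yaw 2.71 tilt 0.07 off [ -0.6 -56.3   1.9] rv [ 0.03 -0.06  0.01] op 0.124 gf 59.4 wf [ 0.2  0.7 -3.7]
z 0.07474306896861749
xlo 4 -0.019 yaw rel deg -14.78
xhi 14 0.0496 yaw rel deg -0.63
y range -0.1622 0.0597
```

>>> apply_moves:
  moves:
    - {"jaw":0,"offset":[0,0,2],"rot":[0,0,0]}
    - {"jaw":0,"offset":[0,-20,0],"rot":[0,0,0]}
    - {"jaw":0,"offset":[0,-20,0],"rot":[0,0,0]}
    - {"jaw":0,"offset":[0,-12,0],"rot":[0,0,0]}
    - {"jaw":0,"offset":[0,-4,0],"rot":[0,0,0]}

```text
time_s: 47.05
eef_pos: [0.5627, -0.0875, 0.088]
eef_rot: [0.0, 1.0, 0.025, -0.0]
wrist_force: [0.7, -0.1, -3.9]
opening: 0.125
grasp_force: 59.5
```

Run:
```python
from h import *
w=wor(0.0005,0.0003); to([*w,.0811],2.7); plate()
```

```text
t 47.05 pos [ 0.5627 -0.0875  0.088 ] yaw 2.82 tilt 0.0 off [-0.1  1.5  6.9] rv [0.   0.   0.12] op 0.125 gf 59.5 wf [ 0.7 -0.1 -3.9]
plate top z 0.0722 slopes [-0.0014  0.0019] rect ((560.0667114257812, -78.19756317138672), (105.03435516357422, 210.5685577392578), 2.6022067070007324)
```

>>> apply_moves:
  moves:
    - {"jaw":0,"offset":[0.8,1.4,0],"rot":[0,0,0.1]}
    - {"jaw":0,"offset":[0,0,0],"rot":[0,0,0]}
    - {"jaw":0,"offset":[0,0,2.5],"rot":[0,0,0]}
    - {"jaw":0,"offset":[0,0,2],"rot":[0,0,0]}
    - {"jaw":0,"offset":[0,0,0],"rot":[0,0,0]}

```text
time_s: 47.78
eef_pos: [0.5637, -0.0901, 0.0832]
eef_rot: [-0.0, 1.0, 0.023, 0.0]
wrist_force: [0.9, 1.4, -4.6]
opening: 0.127
grasp_force: 59.4
```

Run:
```python
from h import *
w=wor(0.0005,0.0003); to([*w,.0811],2.7); plate()
```

```text
t 47.77 pos [ 0.5637 -0.0901  0.0832] yaw 2.61 tilt 0.03 off [-1.  -1.2  2.1] rv [-0.02 -0.01 -0.09] op 0.127 gf 59.4 wf [ 0.9  1.4 -4.6]
plate top z 0.0678 slopes [-0.0001  0.0067] rect ((561.8820190429688, -81.73480224609375), (105.48165130615234, 212.19247436523438), 2.833578586578369)
```

>>> apply_moves:
  moves:
    - {"jaw":0,"offset":[0,0,1.5],"rot":[0,0,0]}
    - {"jaw":0,"offset":[0,0,1],"rot":[0,0,0]}
    - {"jaw":0,"offset":[0,0,0.5],"rot":[0,0,0]}
    - {"jaw":0,"offset":[0,0,0],"rot":[0,0,0]}
    - {"jaw":0,"offset":[0,0,0],"rot":[0,0,0]}

```text
time_s: 48.5
eef_pos: [0.5638, -0.0899, 0.0811]
eef_rot: [-0.0, 1.0, 0.023, 0.0]
wrist_force: [-1.2, 5.5, 3.9]
opening: 0.12
grasp_force: 60.5
```

Run:
```python
from h import *
w=wor(0.0005,0.0003); to([*w,.0811],2.7); plate()
```

```text
t 48.5 pos [ 0.5638 -0.0899  0.0811] yaw 2.64 tilt 0.03 off [-1.1 -0.9  0. ] rv [-0.02 -0.03 -0.06] op 0.12 gf 60.5 wf [-1.2  5.5  3.9]
plate top z 0.065 slopes [-0.0047 -0.0018] rect ((568.103759765625, -78.9247055053711), (105.08078002929688, 214.9256134033203), 7.2389912605285645)
```

>>> apply_moves:
  moves:
    - {"jaw":0.4,"offset":[0,0,0],"rot":[0,0,0]}
    - {"jaw":0.4,"offset":[0,0,0],"rot":[0,0,0]}
    - {"jaw":0.4,"offset":[0,0,0],"rot":[0,0,0]}
    - {"jaw":0.5,"offset":[0,0,-30],"rot":[0,0,0]}
    - {"jaw":0.5,"offset":[0,0,-60],"rot":[0,0,0]}

```text
time_s: 49.22
eef_pos: [0.5614, -0.0898, 0.1685]
eef_rot: [-0.001, 1.0, 0.023, -0.003]
wrist_force: [1.2, 0.1, 1.1]
opening: 0.5
grasp_force: 0.0
```

>>> apply_moves:
  moves:
    - {"jaw":0.5,"offset":[-10,50,-20],"rot":[0,0,0]}
    - {"jaw":0.5,"offset":[-20,55,0],"rot":[0,0,0]}
    - {"jaw":0.5,"offset":[-20,55,0],"rot":[0,0,0]}
    - {"jaw":0.5,"offset":[-20,55,0],"rot":[0,0,0]}
    - {"jaw":0.5,"offset":[-20,55,0],"rot":[0,0,0]}

```text
time_s: 49.85
eef_pos: [0.4852, -0.3661, 0.1906]
eef_rot: [0.0, 1.0, 0.023, 0.0]
wrist_force: [1.1, -0.2, 0.5]
opening: 0.501
grasp_force: 0.0
```

Run:
```python
from h import *
im=plate(); balls(); to([.4,-.3,.2],0)
a=im[150:300,310:510,::-1]; b=ctrl.camera("scene")[0][180:330,330:530,::-1]
cv2.imwrite("pics/m.png",cv2.resize(np.hstack([a,b]),None,fx=2,fy=2,interpolation=2))
```

```text
plate top z 0.0126 slopes [ 0.0035 -0.0028] rect ((560.9299926757812, -72.86027526855469), (99.74657440185547, 231.4810028076172), 2.8905415534973145)
0.63 [420. 236.] 210 x -0.0992 0.0776 dark 20 [-0.0914 -0.0559  0.0904] ball px [424.6 251.7]
0.58 [398. 242.] 121 x -0.0886 0.0724 dark 21 [-0.0828 -0.0002  0.0916] ball px [400.1 248.3]
0.56 [370. 222.] 180 x -0.0946 0.0656 dark 21 [-0.0886  0.0589  0.0919] ball px [374.2 251.4]
0.5 [394. 236.] 155 x -0.0886 0.0724 dark 21 [-0.0828 -0.0002  0.0916] ball px [400.1 248.3]
t 50.1 pos [ 0.4858 -0.364   0.1901] yaw 2.56 tilt 0.05 off [-82.8 -67.8  -9.8] rv [-0.05  0.02  2.56] op 0.501 gf 0.0 wf [0.7 0.5 0. ]
```

View pics/m.png

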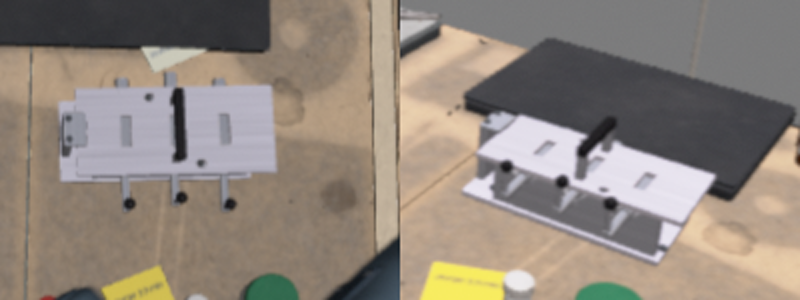

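The left crop (top camera) shows the plate home under the hook, with both pin tips in the holes at (149,97) and (201,163). The middle ball at (181,198) has moved about 8 mm in +x compared with the others, so that bar was knocked along its groove. I'll check the plate's height and then slide the bar back by its ball.

Run:
```python
from h import *
im,d=ctrl.camera("top"); P,_=cloud("top",d,np.ones_like(d,bool)); q=infix(P)
k=(abs(q[:,2]-.0645)<.006)&(abs(q[:,0])<.056)&(abs(q[:,1]+.005)<.122)&(q[:,1]<.1); Q=q[k]
A=np.c_[Q[:,:2],np.ones(len(Q))]; print("plane",np.linalg.lstsq(A,Q[:,2],rcond=None)[0].round(4)); print(cv2.minAreaRect(Q[:,:2].astype(np.float32)*1000))
w=wor(-.084,-.0002); print(w); to([*w,.12],92.7)
```

```text
plane [-0.0007 -0.0009  0.065 ]
((0.29878997802734375, -9.45355224609375), (110.72562408447266, 218.63327026367188), 0.008263964205980301)
[ 0.47830267 -0.09345672]
t 50.2 pos [ 0.4864 -0.3629  0.1903] yaw 2.69 tilt 0.04 off [   4.6 -269.5   70.4] rv [-4.000e-02 -2.000e-02 -9.001e+01] op 0.5 gf 0.0 wf [ 0.1 -0.2  0.4]
```

>>> apply_moves:
  moves:
    - {"jaw":0.4,"offset":[0,0,0],"rot":[0,0,-10]}
    - {"jaw":0.4,"offset":[0,0,0],"rot":[0,0,-10]}
    - {"jaw":0.4,"offset":[0,0,0],"rot":[0,0,-10]}
    - {"jaw":0.4,"offset":[0,0,0],"rot":[0,0,-10]}
    - {"jaw":0.4,"offset":[0,0,0],"rot":[0,0,-10]}

```text
time_s: 50.82
eef_pos: [0.4869, -0.3625, 0.1905]
eef_rot: [-0.0, 0.895, 0.447, 0.0]
wrist_force: [0.3, 0.9, 0.4]
opening: 0.402
grasp_force: 0.0
```

>>> apply_moves:
  moves:
    - {"jaw":0.4,"offset":[0,0,0],"rot":[0,0,-10]}
    - {"jaw":0.4,"offset":[0,0,0],"rot":[0,0,-10]}
    - {"jaw":0.4,"offset":[0,0,0],"rot":[0,0,-10]}
    - {"jaw":0.35,"offset":[0,0,0],"rot":[0,0,-10]}
    - {"jaw":0.3,"offset":[0,0,0],"rot":[0,0,0]}

```text
time_s: 51.45
eef_pos: [0.4868, -0.3627, 0.1906]
eef_rot: [-0.0, 0.691, 0.723, 0.0]
wrist_force: [-0.1, -0.3, -0.7]
opening: 0.299
grasp_force: 0.0
```

Run:
```python
from h import *
w=wor(-.0838,-.0002); print(w); to([*w,.125],92.7)
```

```text
[ 0.47850245 -0.0934473 ]
t 51.45 pos [ 0.4868 -0.3627  0.1906] yaw 92.66 tilt 0.0 off [269.4   4.2  65.6] rv [ 0.   -0.   -0.04] op 0.299 gf 0.0 wf [-0.1 -0.3 -0.7]
```

>>> apply_moves:
  moves:
    - {"jaw":0.35,"offset":[54,1,0],"rot":[0,0,0]}
    - {"jaw":0.35,"offset":[54,1,0],"rot":[0,0,0]}
    - {"jaw":0.35,"offset":[54,1,0],"rot":[0,0,0]}
    - {"jaw":0.35,"offset":[54,1,0],"rot":[0,0,0]}
    - {"jaw":0.35,"offset":[53,0,0],"rot":[0,0,0]}

```text
time_s: 52.08
eef_pos: [0.4776, -0.0928, 0.1907]
eef_rot: [0.0, 0.692, 0.722, 0.0]
wrist_force: [2.1, 0.1, -1.0]
opening: 0.348
grasp_force: 0.0
```

>>> apply_moves:
  moves:
    - {"jaw":0.35,"offset":[0,0,40],"rot":[0,0,0]}
    - {"jaw":0.35,"offset":[0,0,25],"rot":[0,0,0]}
    - {"jaw":0.35,"offset":[0,0,0],"rot":[0,0,0]}
    - {"jaw":0.35,"offset":[0,0,0],"rot":[0,0,0]}
    - {"jaw":0.35,"offset":[0,0,0],"rot":[0,0,0]}

```text
time_s: 52.7
eef_pos: [0.4787, -0.0957, 0.1269]
eef_rot: [0.001, 0.691, 0.723, 0.0]
wrist_force: [-0.8, 0.2, 0.4]
opening: 0.352
grasp_force: 0.0
```

Run:
```python
from h import *
w=wor(-.0838,-.0002); print(w); to([*w,.069],92.7)
```

```text
[ 0.47850245 -0.0934473 ]
t 52.7 pos [ 0.4787 -0.0957  0.1269] yaw 92.57 tilt 0.15 off [ 2.3 -0.3 57.9] rv [ 0.13  0.07 -0.13] op 0.352 gf 0.0 wf [-0.8  0.2  0.4]
```

>>> apply_moves:
  moves:
    - {"jaw":0.3,"offset":[2,-0.5,30],"rot":[0,0,0]}
    - {"jaw":0.3,"offset":[0,0,20],"rot":[0,0,0]}
    - {"jaw":0.3,"offset":[0,0,6.5],"rot":[0,0,0]}
    - {"jaw":0.3,"offset":[0,0,0],"rot":[0,0,0]}
    - {"jaw":0.1,"offset":[0,0,0],"rot":[0,0,0]}

```text
time_s: 53.32
eef_pos: [0.4781, -0.0937, 0.0701]
eef_rot: [0.001, 0.691, 0.723, 0.0]
wrist_force: [-0.2, 0.2, 1.3]
opening: 0.117
grasp_force: 58.6
```

>>> apply_moves:
  moves:
    - {"jaw":0,"offset":[0,0,0],"rot":[0,0,0]}
    - {"jaw":0,"offset":[0,0,0],"rot":[0,0,0]}
    - {"jaw":0,"offset":[0,-2,0],"rot":[0,0,0]}
    - {"jaw":0,"offset":[0,-3,0],"rot":[0,0,0]}
    - {"jaw":0,"offset":[0,-2,0],"rot":[0,0,0]}

```text
time_s: 53.95
eef_pos: [0.4715, -0.0939, 0.0696]
eef_rot: [0.001, 0.691, 0.723, 0.001]
wrist_force: [5.6, 0.4, 0.5]
opening: 0.118
grasp_force: 58.5
```

Run:
```python
from h import *
w=wor(-.0905,0); to([*w,.069],92.7)
```

```text
t 53.95 pos [ 0.4715 -0.0939  0.0696] yaw 92.61 tilt 0.2 off [0.4 0.3 0.6] rv [ 0.19  0.06 -0.09] op 0.118 gf 58.5 wf [5.6 0.4 0.5]
```

Moved about 6.6 mm back. Releasing and checking.

>>> apply_moves:
  moves:
    - {"jaw":0,"offset":[0.3,0,0],"rot":[0,0,0]}
    - {"jaw":0.35,"offset":[0,0,0],"rot":[0,0,0]}
    - {"jaw":0.35,"offset":[0,0,0],"rot":[0,0,0]}
    - {"jaw":0.35,"offset":[0,0,-40],"rot":[0,0,0]}
    - {"jaw":0.35,"offset":[0,0,-60],"rot":[0,0,0]}

```text
time_s: 54.58
eef_pos: [0.4677, -0.0923, 0.1676]
eef_rot: [-0.003, 0.691, 0.723, -0.001]
wrist_force: [0.9, -1.5, 0.3]
opening: 0.352
grasp_force: 0.0
```

>>> apply_moves:
  moves:
    - {"jaw":0.35,"offset":[-60,0,0],"rot":[0,0,0]}
    - {"jaw":0.35,"offset":[-60,0,0],"rot":[0,0,0]}
    - {"jaw":0.35,"offset":[-60,0,0],"rot":[0,0,0]}
    - {"jaw":0.35,"offset":[-60,0,0],"rot":[0,0,0]}
    - {"jaw":0.35,"offset":[-30,0,0],"rot":[0,0,0]}

```text
time_s: 55.2
eef_pos: [0.4814, -0.3656, 0.1681]
eef_rot: [-0.001, 0.692, 0.722, -0.0]
wrist_force: [-0.0, 0.4, -0.0]
opening: 0.349
grasp_force: 0.0
```

Run:
```python
from h import *
balls()
im,d=ctrl.camera("top"); P,_=cloud("top",d,np.ones_like(d,bool)); q=infix(P)
k=(abs(q[:,2]-.0645)<.006)&(abs(q[:,0])<.056)&(abs(q[:,1]+.005)<.122)&(q[:,1]<.1); Q=q[k]
A=np.c_[Q[:,:2],np.ones(len(Q))]; print("plane",np.linalg.lstsq(A,Q[:,2],rcond=None)[0].round(4))
# plate edges vs home (by percentile) and upright ball blobs, bar far ends
for yc in(-.058,0,.058):
    m=(abs(q[:,1]-yc)<.012)&(q[:,0]>.054)&(q[:,2]>.04)&(q[:,2]<.064)&(q[:,0]<.08); print("end",yc,q[m][:,0].max().round(4),np.median(q[m][:,1]).round(4),q[m][:,2].max().round(4))
print(ctrl.get_obs()["dq"].round(3))
```

```text
0.72 [395. 246.] 78 x -0.0974 0.0607 dark 18 [-0.0922  0.0008  0.0917] ball px [399.9 252.4]
0.55 [420. 236.] 247 x -0.0986 0.0769 dark 20 [-0.0914 -0.0558  0.0906] ball px [424.6 251.7]
0.55 [374. 221.] 180 x -0.0949 0.0658 dark 21 [-0.0886  0.0588  0.0915] ball px [374.2 251.4]
0.58 [396. 247.] 113 x -0.0978 0.0616 dark 23 [-0.0922 -0.      0.0919] ball px [400.3 252.4]
plane [-0.0002 -0.0007  0.0651]
end -0.058 0.0634 -0.0565 0.0617
end 0 0.0617 0.0009 0.0604
end 0.058 0.0662 0.058 0.0635
[ 0.028 -0.02   0.019  0.003 -0.002  0.   ]
```

```bash
python3 -c "
from bench import ctrl
print(ctrl.hand_in())"
```

```text
the job is handed in; nothing more can be done
None
```

I handed the job in at about 55 s; the hand-in gave no verdict. The last measurement showed all three bars in their grooves with flats up within about 4°, and the plate level on the rails over both pins under the hook, with the pot and vials left alone.

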